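# Hang the power-meter head on the spring-balanced arm

### The arm

A 6-joint arm with a two-finger parallel gripper is mounted at the origin on a cart in front of the work surface, level with it; the furniture and walls round the work are solid. World frame = base frame: x ahead of the robot, y to its left, z up, the work surface at z = 0. Lengths are in m, angles in rad, forces in N, time in s.
With the tool pointing down it reaches from about 0.35 to 0.975 m from the base axis. Payload 4.9 kg.
Tool frame: the origin (TCP) lies at the very end of the fingers, on their centre line; the grasp point (between the pads) lies 19 mm behind it; z points along the fingers, y is the line along which they close (so a half turn about z gives the same grasp; the last joint's range is limited). The gripper opens to 85 mm and grips with 20 to 120 N. Pads are 22 mm wide; open, the fingers measure 114 mm over their backs; the gripper's body (76 mm by 85 mm) begins 54 mm behind the grasp point. The pads swing forward as they close: fully open they stand 13 mm farther back than shut.
Start: joints at [-1.443, 0.053, 1.613, -0, 1.476, -0.119], TCP at [0.153, -0.606, 0.201] pointing down, gripper open.
Joint ranges: [-3.01, 3.01], [-1.01, 2.22], [0.06, 2.58], [-1.02, 4.17], [0.09, 2.62], [-3.14, 3.14]. Speed limits (rad/s): [2.57, 2.57, 3.14, 3.14, 3.14, 3.14].

### API

Orientations are given as a rotation vector (axis times angle).
In Python, from station import get_obs, get_image, finish_job gives the robot as it stands. The module is installed in compiled form; this text tells all that it offers.
- The arm moves only by the tool carry_out, never from a script. Its argument "rows" is a list of rows, each a list of 7 numbers: the turn, a rotation vector about the tool's x, y, z as a fraction of full scale, then the shift along the tool's x, y, z as a fraction of full scale, then the closure, from -1 (fully open) to 1 (shut). A call has 1 to 5 rows; each row is the pose to reach, as a shift and turn from the pose commanded when the call began, along the tool's axes at that moment, turning the shorter way round; what a row does not reach only later rows make up. Full scale, the value 1, is 300 mm for a shift and pi rad for a turn. A row lasts 1/10 s, in which the tool goes at most 50 mm and 8.59 degrees, less where a joint would pass 70% of its speed; a pose out of reach is approached as far as the arm can. A call with a number of a shift or a turn outside -1 to 1 is refused whole. A call with a gripper value outside its range is refused whole. The fingers move at their own pace and stop on an object; "force" is the grip in N (left out, the last holds). Time passes only in rows, so rows that repeat a pose let the fingers close. It gives the time, the measured TCP pose, the force, the opening and the grip force at its end, in the units of the state.
- get_obs(): the state, without advancing time (a new reading comes with each control period).
- get_image(name): name is "side" or "top"; returns a dict with "img" (384x512x3 uint8, blue, green, red), "mtx" (3x3 intrinsics, pixels), "D" ([k1, k2, p1, p2, k3] as OpenCV has them; the pictures are not rectified), "R" (3x3) and "t" (3): a world point X has camera coordinates R X + t. Camera axes: x right, y down, z forward; pixel columns grow to the right and rows downward; lengths in m; the calibration is good to about 2 mm. A picture is of the moment at which its call begins. There is no depth.
- finish_job(): hands the job in; it is judged then, once.
The state is a dict: "t": time; "q": joint angles; "dq": joint speeds; "effort": joint torques, N m; "tool_pos": TCP position; "tool_rot": TCP orientation; "contact_force": force on the tool from outside, world axes, zero at the start; "wrist_torque": the same for the moment, N m; "opening": finger opening in m; "grip_force": force on a finger pad.
Only numpy, scipy, OpenCV 4.12 (cv2) and the standard library are available. Lean on these libraries where they do the work, as an engineer would, in place of code of your own. Each camera call takes 0.05 s, during which the arm holds its last target. There are 200 camera calls.

### The job

Pick up the laser power-meter head by its black grip and hang it on the spring-balanced arm: slide its stem into the open blue fork until it is home, and let the collar drop into the pocket, window still facing away from the arm's post. Keep hold while the arm sinks under it, going down with it slowly (two or three centimetres a second) and without forcing it sideways or pressing it onto its lower stop, and let go only when the arm carries the whole weight by itself and has come to rest, so that it neither drops nor springs up as you release it. Keep the gripper itself off the arm and leave everything else on the table where it is.

Things in the scene. Friction and masses are not known exactly. Their poses are not given: they have to be found in the camera images.
- power_head: The load, loose, standing on the table: black round power-meter head (60 mm disc, window facing its -x) on a finned heat sink in an aluminium carrier, foot 52 x 56 mm. Origin: middle of the underside, z up along the stem. Carrier top z = 72 mm, square steel stem 11 x 11 mm up to z = 102, collar, then grip up to z = 152. Weight not known: 0.35 to 0.85 kg. Yaw within 0.65 rad of the fork's
- head_grip (a point): Point to hold on the black ribbed grip, 139 mm above the head's underside; axes as power_head. The grip is 24 mm along x, 14 mm along y (pinch it along y), z = 110 to 152 mm
- head_collar (a point): Middle of the underside of the head's round steel collar, 102 mm above the head's underside. The collar is 26 mm across and 8 mm thick, chamfered below to 21 mm. Coincides with fork_seat when the head hangs
- head_window (a point): Middle of the sensor's window face, 26 mm in front (-x) of the stem's axis, 34 mm above the underside
- fork_seat (a point): Middle of the pocket floor in the blue fork at the arm's tip; the collar's underside rests here. Axes: z up, -x out of the mouth, away from the post, roughly to the robot. Stays level as the arm moves. Pocket 29 x 29 mm, rims 4 mm high all round but for the slot in the front lip: the collar passes over the lip, then drops in. Fork 37 mm wide; from 25 mm behind the seat a block, 23 mm high
- fork_mouth (a point): Middle of the fork's flared mouth, 42 mm in front (-x) of the seat, level with the pocket floor. From it a slot 14 mm wide runs through the 6 mm floor plate to 7 mm beyond the seat: with the 11 mm stem against this closed end, the stem's axis is 1.5 mm beyond the seat
- balance_arm (a joint): Sink of the parallelogram arm, rad: 0 at the upper stop, where it starts, pressed up with 1.4 N at the tip; lower stop 0.75. The 170 mm bars stand 0.454 - value rad above level, so the fork sinks on an arc, going up to 17 mm towards its mouth side at level bars, then back. Spring about 70 N/m at the tip, friction 0.3 N, damped: the head's weight sinks the tip by some 30 to 110 mm
- balance_stand: The arm's pedestal: black foot 90 x 70 x 10 mm fixed to the table, steel post 21 mm across and 190 mm tall on the origin's z axis, clamp block, gas strut. Origin on the table under the post; the arm points to its -x, with the seat 225 mm that way and 225 mm up when the arm is at its upper stop
- stand_mirror: Bystander, loose: a mirror mount on a post and foot, 133 mm tall, foot 65 x 54 mm; leave it where it is
- cage_cube: Bystander, loose: a black beam-splitter cube, 39 mm; leave it where it is
- tape_roll: Bystander, loose: a cream roll of tape lying flat, 77 mm across, 19 mm high; leave it where it is
- caliper: Bystander, loose: a caliper lying flat, 200 mm long; leave it where it is
- marker_1: Bystander, loose: a white marker pen with a red cap lying flat, 133 mm long; leave it where it is
- clamp_fork: Bystander, loose: a black slotted table clamp lying flat, 81 x 26 x 10 mm; leave it where it is
- lens_case: Bystander, loose: a round black lens case, 39 mm across, 16 mm high; leave it where it is

How it is judged:
By the outcome, as a careful person would: the job done as asked, in the order asked, and still so for the second after the job is handed in, with the robot touching nothing.
It also fails if it takes over 72 s, if anything falls off the work surface, if the arm or the gripper's body presses on something with over 40 N, if the wrist force passes 120 N, or if a joint passes its speed limit or range.

## Working session

There is one attempt and no reset: what is moved stays moved. The work goes in short steps, Python scripts to look and compute and a tool call to move; the robot and the scene stay as the last step left them, time stands still between calls to the robot, and variables do not carry over. Pictures are saved under pics/ and viewed, at most 10 in all, crops included, and the job is handed in when it is done.

Besides the shell and the picture viewer there is one more tool, called after "Call:" as a command line: name --pt "numbers of a row" for each row, then --argument value for the rest. carry_out: Moves the arm, as the interface text tells. Shift numbers are shares of 300 mm and turn numbers shares of pi rad, none past 1 either way. Its arguments: {"type":"object","properties":{"rows":{"type":"array"},"force":{"type":"number"}},"required":["rows"]}

```bash
mkdir -p pics; cat > h.py <<'E'
import numpy as np,cv2
from station import get_obs,get_image
def snap(n,f):
    d=get_image(n); cv2.imwrite(f,d['img']); np.savez('last_%s.npz'%n,**d); return d
E
python3 - <<'E'
from h import *
for n in('side','top'):
    d=snap(n,'pics/%s0.png'%n); print(n,-d['R'].T@d['t'],d['R'].tolist(),d['mtx'].tolist(),d['D'])
print(get_obs())
E
```

```text
side [ 0.40287825 -1.24587698  0.9472365 ] [[0.9900108462417557, -0.13909396179758712, -0.02305198722743045], [-0.09349831821012317, -0.5253138912876094, -0.8457560996600311], [0.10553003750383487, 0.8394630339757202, -0.5330715015574533]] [[489.6125295195694, 0.0, 255.45165628359115], [0.0, 489.6125295195694, 187.6542392352612], [0.0, 0.0, 1.0]] [-0.05178839  0.          0.          0.          0.        ]
top [0.38719655 0.02759034 1.09155136] [[-0.10166001434282912, -0.9948093644427495, 0.004423788063319809], [-0.9736534137515723, 0.09858370527698665, -0.20562169862096266], [0.20411827790211626, -0.02521074118056873, -0.9786215546141426]] [[366.07012093023735, 0.0, 250.09234246636507], [0.0, 366.07012093023735, 189.41144584234212], [0.0, 0.0, 1.0]] [0.00539827 0.         0.         0.         0.        ]
{'t': 0.1, 'q': array([-1.44299181e+00,  5.32940379e-02,  1.61416681e+00, -1.81442531e-05,
        1.47600495e+00, -1.19016279e-01]), 'dq': array([-0.00027684, -0.00107751, -0.00206694, -0.00011614,  0.00030025,
        0.00073438]), 'effort': array([-1.56442275e-03, -3.94906569e+01, -3.71362317e+01, -2.36736978e-04,
        3.98070508e-03, -2.09399751e-06]), 'tool_pos': array([ 0.15260605, -0.60543632,  0.19947799]), 'tool_rot': array([-3.11584045e+00, -3.86493948e-01,  4.12744031e-05]), 'contact_force': array([-0.21280112,  0.09061214, -0.49100935]), 'wrist_torque': array([-0.03609272, -0.00945793, -0.024824  ]), 'grip_force': 0.0, 'opening': 0.08537751916344762}
```

View pics/side0.png

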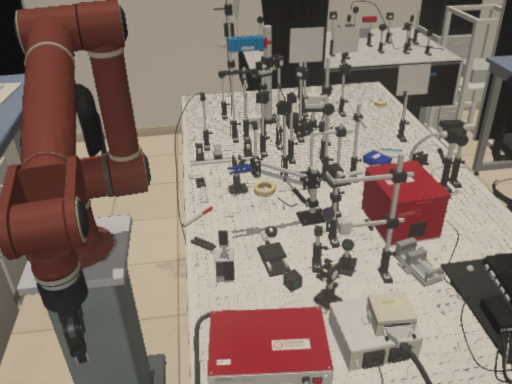

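View pics/top0.png

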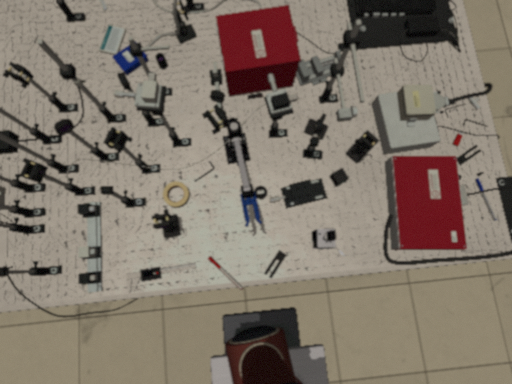

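Side: fork's blue at about (240,169), head probably at (224,258). Top: fork at (252,212), head at (325,238). I'll enlarge both.

```bash
python3 - <<'E'
import cv2
s=cv2.imread('pics/side0.png');t=cv2.imread('pics/top0.png')
a=cv2.resize(s[145:220,215:345],None,fx=6,fy=6,interpolation=2)[:300]
def c(im,x,y,w,h,k): return cv2.resize(im[y:y+h,x:x+w],None,fx=k,fy=k,interpolation=2)
import numpy as np
# left: head side (205..255,225..290)x8 ; right: fork side (220..270,150..200) x8
cv2.imwrite('pics/c1.png',np.hstack([c(s,205,222,50,66,8),c(s,222,140,50,66,8)]))
cv2.imwrite('pics/c2.png',np.hstack([c(t,300,215,50,66,8),c(t,225,170,50,66,8)]))
E
```

```text
(no output)
```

View pics/c1.png

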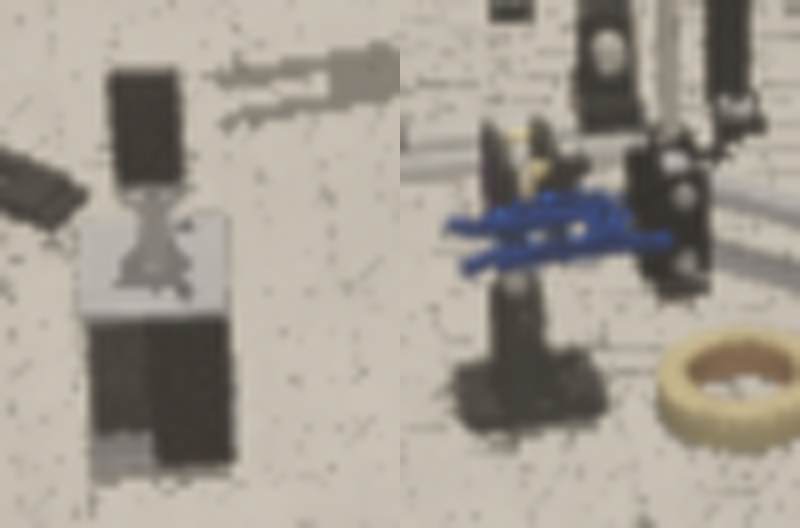

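View pics/c2.png

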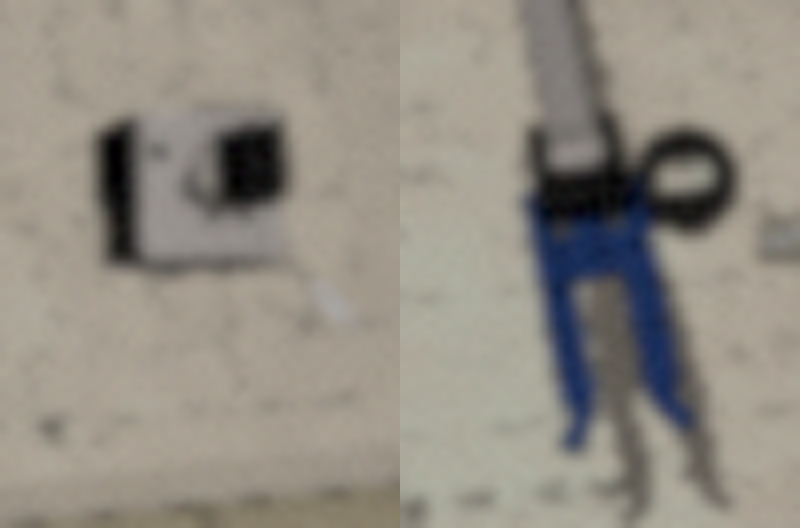

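Side crop: grip top edge at (107–180,69), collar/stem below, carrier top at (80–232,215–315). Top crop: grip top's right edge at (285,125)–(290,203), carrier top 137–287 × 112–265; fork prong tips at (575,445) and (690,425). Let me first build a model overlay fit on rough clicks and view it.

```bash
cat >> h.py <<'E'
def load(n): 
    d=np.load('last_%s.npz'%n); return {k:d[k] for k in d.files}
def proj(d,P):
    return cv2.projectPoints(np.asarray(P,float).reshape(-1,1,3),cv2.Rodrigues(d['R'])[0],d['t'],d['mtx'],d['D'])[0][:,0]
def ray(d,u,v,z):
    p=cv2.undistortPoints(np.array([[[u,v]]],float),d['mtx'],d['D'])[0,0]
    r=d['R'].T@np.array([p[0],p[1],1]); c=-d['R'].T@d['t']; return c+r*(z-c[2])/r[2]
def place(P,x,y,z,a):
    P=np.asarray(P,float); c,s=np.cos(a),np.sin(a); return P@np.array([[c,s,0],[-s,c,0],[0,0,1]])+[x,y,z]
def box(x0,x1,y0,y1,z): return [[x0,y0,z],[x1,y0,z],[x1,y1,z],[x0,y1,z]]
E
python3 - <<'E'
from h import *
from scipy.optimize import least_squares
S,T=load('side'),load('top')
f=lambda x,y,ox,oy:((x+.5)/8-.5+ox,(y+.5)/8-.5+oy)
print('grip top',ray(T,*f(266,165,300,215),.152),'carrier',ray(T,*f(212,189,300,215),.072))
ct=[f(*p,300,215) for p in((137,112),(283,110),(290,262),(137,268))]
print([ray(T,*p,.072).round(4).tolist() for p in ct])
cs=[f(*p,205,222) for p in((78,315),(232,313),(228,212))]
print([ray(S,*p,.072).round(4).tolist() for p in cs])
print('grip top side',[ray(S,*f(*p,205,222),.152).round(4).tolist() for p in((107,72),(180,70))])
print('fork tips',[ray(T,*f(*p,225,170),.225).round(4).tolist() for p in((175,445),(290,425),(130,195),(240,190),(170,280),(230,275))])
print('fork side tips',[ray(S,*f(*p,222,140),.225).round(4).tolist() for p in((50,225),(68,270))])
print('stand', ray(T,235,150,.0))
t=cv2.imread('pics/top0.png');s=cv2.imread('pics/side0.png')
g=lambda im,x,y,w,h,k:cv2.resize(im[y:y+h,x:x+w],None,fx=k,fy=k,interpolation=cv2.INTER_NEAREST)
cv2.imwrite('pics/c3.png',np.clip(1.5*np.hstack([g(t,238,192,26,38,15),g(s,226,158,27,38,15)]).astype(float),0,255))
E
```

```text
grip top [ 0.44286376 -0.19490889  0.152     ] carrier [ 0.44130231 -0.194016    0.072     ]
[[0.4703, -0.1719, 0.072], [0.4659, -0.2226, 0.072], [0.4138, -0.2172, 0.072], [0.4171, -0.1644, 0.072]]
[[0.4138, -0.2183, 0.072], [0.4657, -0.2259, 0.072], [0.4698, -0.1719, 0.072]]
grip top side [[0.431, -0.1898, 0.152], [0.4553, -0.1928, 0.152]]
fork tips [[0.4826, 0.0227, 0.225], [0.4851, -0.0118, 0.225], [0.5591, 0.0287, 0.225], [0.5573, -0.0045, 0.225], [0.532, 0.0193, 0.225], [0.5317, 0.0012, 0.225]]
fork side tips [[0.4805, 0.0159, 0.225], [0.484, -0.0181, 0.225]]
stand [0.74447118 0.03350921 0.        ][ WARN:0@0.417] global loadsave.cpp:1063 imwrite_ Unsupported depth image for selected encoder is fallbacked to CV_8U.
```

View pics/c3.png

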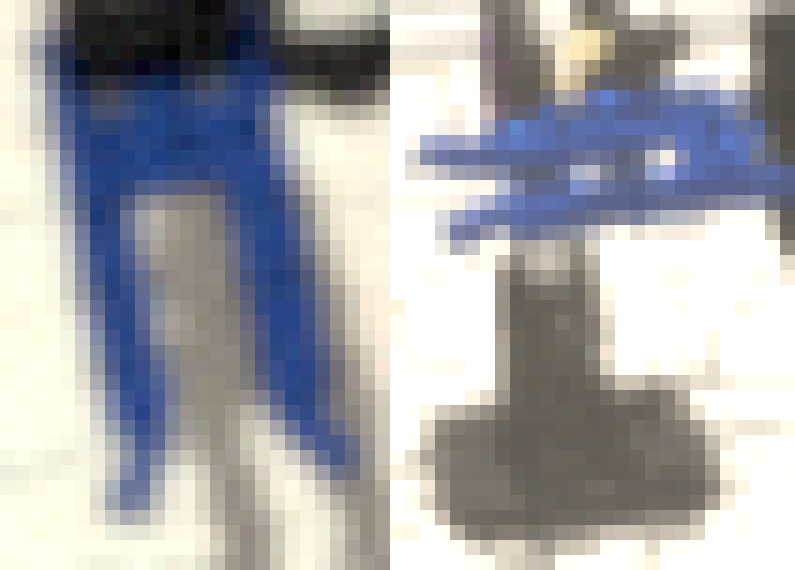

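Top crop: fork slot closed end at about (175,187), prong tips at (130,510) and (345,465). Both views agree with seat about (0.525, 0.009, 0.225), fork yaw about 0.085. Head about (0.4418, -0.195), yaw about -0.10. Moving above the head.

Call:
carry_out --pt "0 0 0 0 0 -0.33 -1" --pt "0 0 0 0 0 -0.33 -1" --pt "0 0 0.11 0.63 -0.54 -0.33 -1" --pt "0 0 0.11 0.63 -0.54 -0.33 -1" --pt "0 0 0.11 0.63 -0.54 -0.33 -1"

```text
t: 0.6
tool_pos: [0.2398, -0.4822, 0.2995]
tool_rot: [-3.137, 0.163, -0.0]
contact_force: [1.5, -0.1, 0.2]
opening: 0.0856
grip_force: 0.0
```

Call:
carry_out --pt "0 0 0 0 0 0 -1" --pt "0 0 0 0 0 0 -1"

```text
t: 0.8
tool_pos: [0.2398, -0.4828, 0.2995]
tool_rot: [3.138, -0.152, -0.0]
contact_force: [-0.4, 0.1, -0.7]
opening: 0.0851
grip_force: 0.0
```

```bash
cat >> h.py <<'E'
from scipy.spatial.transform import Rotation as Ro
def go(tx,ty,tz,ang):
    "print tool-frame shift/turn (in units of a row) to reach world TCP with tool x at ang, pointing down"
    o=get_obs(); R=Ro.from_rotvec(o['tool_rot']); c,s=np.cos(ang),np.sin(ang)
    Rt=Ro.from_matrix(np.array([[c,s,0],[s,-c,0],[0,0,-1]]))
    print('t',o['t'],'pos',o['tool_pos'].round(4),'ang',np.arctan2(*R.as_matrix()[[1,0],0]).round(4),'F',o['contact_force'].round(2),'tq',o['wrist_torque'].round(3),'open',o['opening'].round(4))
    print('turn',((R.inv()*Rt).as_rotvec()/np.pi).round(4),'shift',(R.inv().apply(np.array([tx,ty,tz])-o['tool_pos'])/.3).round(4))
E
python3 -c "
from h import *
go(.4418,-.195,.25,-.10)"
```

```text
Traceback (most recent call last):
  File "h.py", line 20, in go
    print('t',o['t'],'pos',o['tool_pos'].round(4),'ang',np.arctan2(*R.as_matrix()[[1,0],0]).round(4),'F',o['contact_force'].round(2),'tq',o['wrist_torque'].round(3),'open',o['opening'].round(4))
                                                                                                                                                                            ^^^^^^^^^^^^^^^^^^
AttributeError: 'float' object has no attribute 'round'
```

```bash
sed -i "s/o\['opening'\].round(4)/round(o['opening'],4)/" h.py
python3 -c "
from h import *
go(.4418,-.195,.22,-.10)"
```

```text
t 0.8 pos [ 0.2398 -0.4828  0.2995] ang -0.0967 F [-0.4   0.1  -0.75] tq [-0.017  0.023  0.04 ] open 0.0851
turn [0.0001 0.0001 0.0011] shift [ 0.5777 -1.0199  0.2644]
```

Call:
carry_out --pt "0 0 0.001 0.578 -1 0.1 -1" --pt "0 0 0.001 0.578 -1 0.1 -1" --pt "0 0 0.001 0.578 -1 0.1 -1" --pt "0 0 0.001 0.578 -1 0.1 -1" --pt "0 0 0.001 0.578 -1 0.1 -1"

```text
t: 1.3
tool_pos: [0.385, -0.2809, 0.2776]
tool_rot: [3.137, -0.164, -0.0]
contact_force: [0.6, 0.0, 0.5]
opening: 0.0857
grip_force: 0.0
```

Call:
carry_out --pt "0 0 0 0 0 0 -1" --pt "0 0 0 0 0 0 -1"

```text
t: 1.5
tool_pos: [0.3847, -0.2815, 0.2776]
tool_rot: [3.138, -0.158, -0.002]
contact_force: [-0.8, -0.3, -0.2]
opening: 0.0853
grip_force: 0.0
```

```bash
python3 -c "
from h import *
go(.4418,-.195,.20,-.10)"
```

```text
t 1.5 pos [ 0.3847 -0.2815  0.2776] ang -0.1006 F [-0.78 -0.25 -0.24] tq [0.009 0.016 0.024] open 0.0853
turn [ 0.      0.0003 -0.0002] shift [ 0.1607 -0.306   0.2585]
```

Call:
carry_out --pt "0 0 0 0.161 -0.306 0.1 -1" --pt "0 0 0 0.161 -0.306 0.26 -1" --pt "0 0 0 0.161 -0.306 0.26 -1" --pt "0 0 0 0.161 -0.306 0.26 -1" --pt "0 0 0 0.161 -0.306 0.26 -1"

```text
t: 2.0
tool_pos: [0.4413, -0.1965, 0.1998]
tool_rot: [3.137, -0.163, -0.002]
contact_force: [0.5, 0.1, 1.0]
opening: 0.0854
grip_force: 0.0
```

```bash
python3 - <<'E'
from h import *
go(.4418,-.195,.12,-.10)
d=snap('top','pics/top1.png');e=snap('side','pics/side1.png')
g=lambda im,x,y:cv2.resize(im[y:y+70,x:x+66],None,fx=6,fy=6,interpolation=2)
cv2.imwrite('pics/c4.png',np.hstack([g(e['img'],195,205),g(d['img'],300,205)]))
E
```

```text
t 2.0 pos [ 0.4413 -0.1965  0.1998] ang -0.1037 F [0.51 0.08 1.03] tq [0.034 0.019 0.017] open 0.0854
turn [ 0.0001  0.0005 -0.0012] shift [ 0.0014 -0.0052  0.266 ]
```

View pics/c4.png

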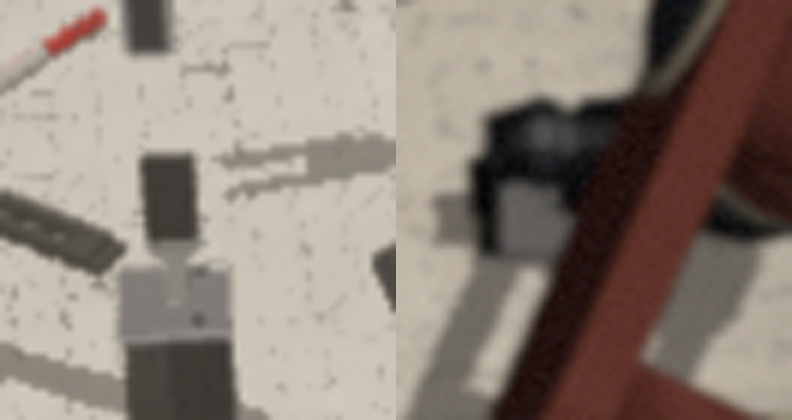

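```bash
python3 - <<'E'
from h import *
S=load('side')
o=get_obs();R=Ro.from_rotvec(o['tool_rot']).as_matrix()
for v in([0,0,0],[0,.05,-.013],[0,-.05,-.013]):
    P=o['tool_pos']+R@np.array(v); p=proj(S,P)[0]; print(P.round(3),((p-[195,205])*6).round())
E
```

```text
[ 0.442 -0.197  0.202] [157.  70.]
[ 0.437 -0.247  0.215] [152. 114.]
[ 0.447 -0.147  0.215] [158. -19.]
```

```bash
python3 -c "
import cv2
s=cv2.imread('pics/side1.png');cv2.imwrite('pics/c5.png',cv2.resize(s[110:290,130:330],None,fx=3,fy=3,interpolation=2))"
```

```text
(no output)
```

View pics/c5.png

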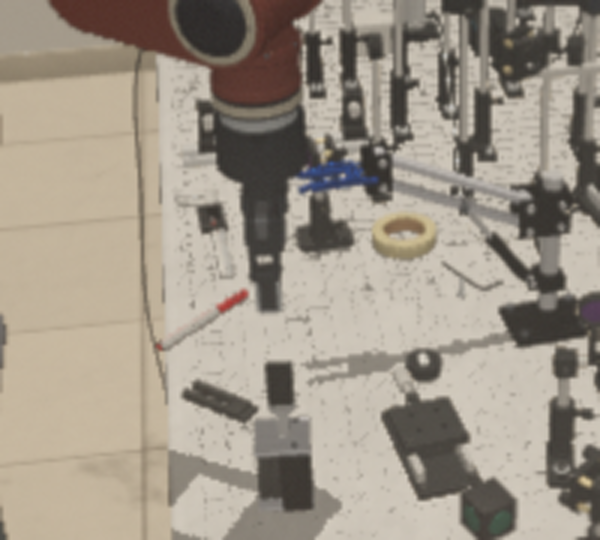

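```bash
python3 - <<'E'
from h import *
S=load('side');T=load('top')
o=get_obs();print(o['t'],o['tool_pos'],o['dq'].round(3)); R=Ro.from_rotvec(o['tool_rot']).as_matrix()
for v in([0,0,0],[0,.0425,-.013],[0,-.0425,-.013],[.038,.0425,-.073],[-.038,.0425,-.073],[.038,-.0425,-.073]):
    P=o['tool_pos']+R@np.array(v); p=proj(S,P)[0];q=proj(T,P)[0]; print(v,P.round(3),'c5',((p-[130,110])*3).round(),'c4top',((q-[300,205])*6+[396,0]).round())
E
```

```text
2.1 [ 0.4421739  -0.19716719  0.20183957] [ 0.003 -0.01  -0.006  0.003 -0.001  0.003]
[0, 0, 0] [ 0.442 -0.197  0.202] c5 [274. 320.] c4top [626. 172.]
[0, 0.0425, -0.013] [ 0.438 -0.239  0.215] c5 [271. 337.] c4top [741. 170.]
[0, -0.0425, -0.013] [ 0.447 -0.155  0.215] c5 [274. 280.] c4top [528. 169.]
[0.038, 0.0425, -0.073] [ 0.475 -0.243  0.275] c5 [313. 276.] c4top [782.  54.]
[-0.038, 0.0425, -0.073] [ 0.4   -0.235  0.275] c5 [220. 279.] c4top [794. 259.]
[0.038, -0.0425, -0.073] [ 0.484 -0.159  0.275] c5 [313. 221.] c4top [555.  53.]
```

Call:
carry_out --pt "0 0 0 0 0 0 0.1" --pt "0 0 0 0 0 0 0.1" --pt "0 0 0 0 0 0 0.1"

```text
t: 2.4
tool_pos: [0.4421, -0.1956, 0.2009]
tool_rot: [3.137, -0.161, 0.002]
contact_force: [-1.0, -0.2, -0.0]
opening: 0.044
grip_force: 0.0
```

```bash
python3 - <<'E'
from h import *
go(.4418,-.195,.12,-.10)
d=snap('top','pics/top2.png');e=snap('side','pics/side2.png')
g=lambda im,x,y:cv2.resize(im[y:y+100,x:x+66],None,fx=6,fy=6,interpolation=2)
def mark(D,ox,oy,im):
    o=get_obs();R=Ro.from_rotvec(o['tool_rot']).as_matrix();w=o['opening']/2
    for v in([0,0,0],[0,w,-.006],[0,-w,-.006]):
        p=proj(D,o['tool_pos']+R@np.array(v))[0]; q=((p+.5-[ox,oy])*6).astype(int); cv2.circle(im,tuple(int(a) for a in q),3,(0,255,0),1)
    return im
a=mark(e,190,165,g(e['img'],190,165).copy());b=mark(d,300,180,g(d['img'],300,180).copy())
cv2.imwrite('pics/c6.png',np.hstack([a,b]))
E
```

```text
t 2.4 pos [ 0.4421 -0.1956  0.2009] ang -0.1028 F [-0.98 -0.18 -0.02] tq [-0.008  0.011  0.015] open 0.044
turn [ 0.0002 -0.0004 -0.0009] shift [-0.0015 -0.002   0.2697]
```

View pics/c6.png

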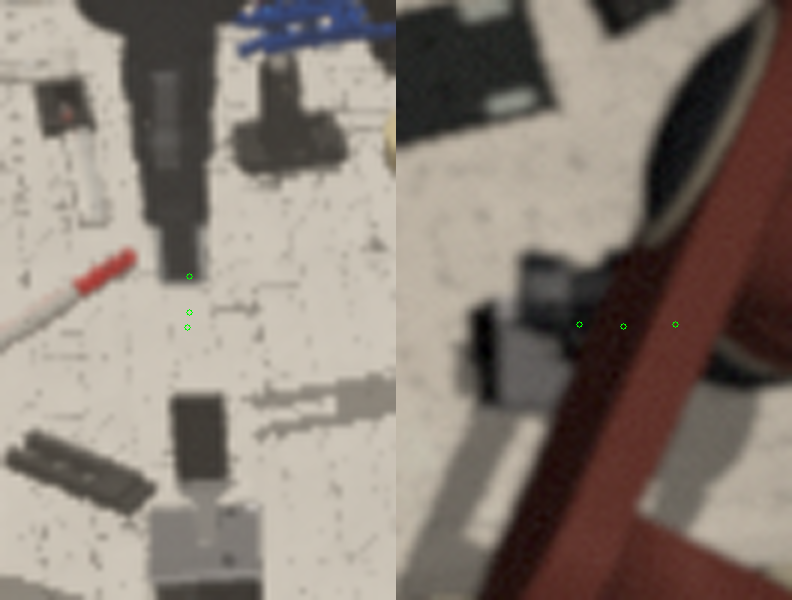

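The picture shows the near finger tip at (182,283), somewhat above the predicted (188,327); the grip top is at (198,398). I'll descend with the half-open fingers and check height visually and on closing.

Call:
carry_out --pt "0 0 0 0 0 0.1 0.1" --pt "0 0 0 0 0 0.2 0.1" --pt "0 0 0 0 0 0.26 0.1" --pt "0 0 0 0 0 0.26 0.1" --pt "0 0 0 0 0 0.26 0.1"

```text
t: 3.0
tool_pos: [0.4421, -0.1949, 0.1224]
tool_rot: [3.138, -0.16, 0.0]
contact_force: [0.4, -0.1, 1.5]
opening: 0.0384
grip_force: 0.0
```

Call:
carry_out --pt "0 0 0 0 0 0 0.4" --pt "0 0 0 0 0 0 0.4" --pt "0 0 0 0 0 0 0.4" --force 20

```text
t: 3.3
tool_pos: [0.4426, -0.1953, 0.1233]
tool_rot: [3.136, -0.16, 0.003]
contact_force: [-0.2, 0.2, -0.2]
opening: 0.0258
grip_force: 0.0
```

```bash
python3 - <<'E'
from h import *
go(.4418,-.195,.12,-.10)
e=snap('side','pics/side3.png');im=cv2.cvtColor(e['img'],6)
for r in range(205,262): print(r,' '.join('%3d'%v for v in im[r,210:242]))
E
```

```text
t 3.3 pos [ 0.4426 -0.1953  0.1233] ang -0.1019 F [-0.22  0.19 -0.25] tq [-0.098  0.011  0.012] open 0.0258
turn [ 0.0003 -0.0006 -0.0006] shift [-0.0029 -0.0006  0.011 ]
205 195 190 157  84  62  60  59  68  93  92  91  80  63  61  58  63  63 104 185 198 197 193 197 199 199 199 198 196 184 196 198 197
206 163 149 137  83  63  59  61  66  85  84  84  77  63  60  57  62  63 108 192 198 198 198 198 198 199 199 198 192 181 195 196 196
207 114 105 115 127  76  61  61  64  82  83  82  77  63  58  57  61  64 108 192 197 197 197 197 198 198 198 194 175 182 194 195 195
208  93  96 127 177  95  61  60  64  81  84  81  77  62  58  58  60  69 118 188 189 188 190 197 198 198 197 189 188 186 194 193 194
209  91 111 147 183  98  64  60  63  81  83  83  76  62  60  60  60  77 133 177 192 194 195 197 199 198 197 194 194 194 191 179 193
210 110 144 181 173  91  65  73  65  82  84  84  78  63  61  59  62  78 138 187 195 195 195 197 198 198 197 197 195 194 192 177 194
211 147 184 181 184  98  75 107  72  82  83  83  78  62  60  61  63  73 125 189 194 194 195 195 194 194 195 195 194 192 191 192 195
212 1
[... 5894 characters left out ...]
 129 160 191 196 197 197 198 199 198 198
257 199 199 199 196 173 132 124 123 124 124 123 123 122 123 123 123 122 105 106 120 124 123 128 159 192 197 197 198 195 198 198 198
258 198 198 197 194 161 128 123 122 121 123 122 122 121 121 121 123 119  93  93 113 122 123 123 141 192 197 197 195 182 195 197 197
259 198 199 198 193 159 127 123 122 123 123 123 124 124 124 124 125 123 113 109 122 125 125 124 139 192 198 197 196 194 197 196 197
260 198 198 198 194 161 127 122 123 124 124 129 130 130 130 132 134 136 136 135 136 136 137 136 149 193 197 197 198 197 197 197 197
261 197 198 198 188 164 142 134 132 131 132 132 131 129 115 114 113 114 115 113 101  99 100 103 137 192 197 198 198 198 196 197 197
```

Call:
carry_out --pt "0 0 0 0 0 0 0.1" --pt "0 0 0 0 0 0 0.1" --pt "0 0 0 0 0 0.03 0.1" --pt "0 0 0 0 0 0.06 0.1" --pt "0 0 0 0 0 0.06 0.1"

```text
t: 3.85
tool_pos: [0.4406, -0.194, 0.1016]
tool_rot: [-3.135, 0.16, 0.006]
contact_force: [-1.3, -0.7, -0.9]
opening: 0.0382
grip_force: 0.0
```

```bash
python3 - <<'E'
from h import *
go(.4418,-.195,.12,-.10)
e=snap('side','pics/side4.png');im=cv2.cvtColor(e['img'],6)
for r in range(222,252): print(r,' '.join('%3d'%v for v in im[r,214:232]))
S=e
o=get_obs();R=Ro.from_rotvec(o['tool_rot']).as_matrix();w=o['opening']/2
for v in([-.011,w,-.006],[.011,w,-.006],[-.011,w+.014,-.006],[-.011,-w,-.006]): print(v,proj(S,o['tool_pos']+R@np.array(v))[0].round(1))
for z in(.152,.11): print(z,proj(S,place([[-.012,-.007,z],[.012,-.007,z],[-.012,.007,z]],.4418,-.195,0,-.1)).round(1).tolist())
E
```

```text
t 3.85 pos [ 0.4406 -0.194   0.1016] ang -0.1019 F [-1.27 -0.74 -0.86] tq [0.036 0.034 0.028] open 0.0382
turn [-0.0006  0.0012 -0.0006] shift [ 0.0042  0.0029 -0.0614]
222 118  70  65  71  87  89  88  83  66  64  63  62  81 146 193 197 196 194
223 143  76  62  65  80  83  81  78  64  63  61  67  99 166 194 196 195 189
224 183  98  64  65  74  81  80  78  64  60  62  79 140 189 196 198 197 196
225 191 116  67  63  71  78  79  76  66  62  61  78 144 194 198 199 199 198
226 193 135  75  63  64  67  67  67  64  62  63  78 143 194 198 199 197 199
227 194 143  78  61  62  63  63  63  63  63  63  77 143 195 198 197 185 197
228 195 163  85  61  62  62  62  64  62  63  64  72 130 194 199 199 195 198
229 196 169  89  63  62  62  61  63  61  62  63  69 122 191 198 199 199 199
230 195 185  97  63  62  63  63  63  63  62  63  65  96 172 196 199 196 191
231 181 169  90  61  63  64  63  66  66  64  64  63  80 143 180 194 166 158
232 192 169  95  63  67  67  66  64  66  66  62  63  75 137 191 197 191 185
233 197 187 132  76  68  65  65  65  64  65  64  67  68 121 190 191 196 196
234 198 192 148 110
[... 965 characters left out ...]
199
247  83 126 189 196 195 186 152 136 132 133 131 129 139 174 191 197 196 195
248 140 182 192 192 192 190 181 170 141 132 132 136 166 187 188 174 171 170
249 179 165 163 165 166 163 155 151 153 136 135 134 132 135 126 133 134 134
250 167 138 132 134 134 134 131 130 136 134 134 132 117 108  97 114 123 125
251 153 129 124 124 126 126 125 125 131 132 133 131 116 122 120 121 126 125
[-0.011, 0.01924501691346566, -0.006] [218.5 248.6]
[0.011, 0.01924501691346566, -0.006] [226.7 248.3]
[-0.011, 0.03324501691346566, -0.006] [218.4 251.9]
[-0.011, -0.01924501691346566, -0.006] [218.9 239.7]
0.152 [[217.6, 233.1], [226.6, 232.7], [217.7, 229.9]]
0.11 [[218.6, 245.4], [227.4, 245.0], [218.7, 242.2]]
```

Call:
carry_out --pt "0 0 0 0.003 0.003 -0.042 0.1" --pt "0 0 0 0.003 0.003 -0.042 0.5" --pt "0 0 0 0.003 0.003 -0.042 0.6" --pt "0 0 0 0.003 0.003 -0.042 0.7" --pt "0 0 0 0.003 0.003 -0.042 0.7" --force 25

```text
t: 4.4
tool_pos: [0.4435, -0.1959, 0.1178]
tool_rot: [3.137, -0.16, 0.003]
contact_force: [-1.0, 2.3, 5.7]
opening: 0.0133
grip_force: 17.5
```

Call:
carry_out --pt "0 0 0 0 0 0 1" --pt "0 0 0 0 0 0 1" --pt "0 0 0 0 0 0 1"

```text
t: 4.7
tool_pos: [0.4436, -0.1959, 0.1178]
tool_rot: [3.137, -0.16, 0.003]
contact_force: [0.6, 1.5, 5.0]
opening: 0.0125
grip_force: 25.0
```

```bash
python3 - <<'E'
from h import *
go(.4418,-.195,.12,-.10);print(get_obs()['grip_force'])
e=snap('side','pics/side5.png');im=cv2.cvtColor(e['img'],6)
for r in range(226,252): print(r,' '.join('%3d'%v for v in im[r,214:232]))
E
```

```text
t 4.7 pos [ 0.4436 -0.1959  0.1178] ang -0.1017 F [0.62 1.5  5.05] tq [ 0.293 -0.005  0.099] open 0.0125
turn [ 0.0001 -0.0006 -0.0005] shift [-0.0061 -0.0025 -0.0072]
24.957184195518494
226 198 198 187 107  68  66  66  64  66  63  64  69  98 168 196 199 197 199
227 198 198 194 161 109  79  66  62  62  65  68  91 119 156 195 197 186 197
228 198 199 198 191 158 112  70  64  63  65  69  96 127 148 195 198 196 198
229 198 199 198 195 169 128  74  64  65  65  70  98 127 146 195 199 200 199
230 196 198 198 195 175 132  76  64  64  65  69  98 129 151 194 199 195 192
231 183 196 198 194 173 132  77  65  65  65  69  98 130 152 181 194 166 159
232 195 197 197 191 134 125  84  66  64  63  69  89 129 154 191 197 190 184
233 198 197 196 189 120 122  85  66  63  63  66  86 126 138 191 190 195 195
234 198 197 197 191 135 124  96  73  70  71  72  89 121 124 176 194 198 198
235 198 198 198 193 137 102 104 102 101 102 102 103 100 114 179 196 199 199
236 199 199 198 193 141  80  73  73  72  73  73  72  70 100 180 197 198 197
237 199 199 198 193 156  80  60  59  59  60  60  61  62  97 181 196 197 194
2
[... 362 characters left out ...]
 156 187 195 195
243 193 197 195 193 187 100  59  58  59  58  58  59  58  79 145 193 196 195
244 171 192 196 198 191 120  70  60  63  64  63  64  66  92 154 192 197 197
245 108 132 175 197 193 145 104  89  98  98  98  98 101 118 144 173 197 199
246  80  97 171 196 194 162 125 120 120 120 119 120 123 134 173 193 199 198
247  84 126 188 196 194 186 143 135 131 131 131 130 137 164 191 196 198 194
248 141 182 192 192 191 190 182 169 141 134 131 138 165 185 187 177 189 172
249 180 165 162 163 165 166 163 153 151 135 133 135 131 135 128 134 143 136
250 167 145 134 134 134 135 134 131 135 132 133 132 117 107  97 114 124 126
251 157 171 133 125 125 125 124 126 130 133 133 131 118 120 120 122 124 125
```

Opening 12.5 mm shows contact, but the picture suggests only a shallow overlap (finger tip near row 235, grip rows 233–245). I'll regrip lower; the opening will tell whether the fingers meet grip or collar.

Call:
carry_out --pt "0 0 0 0 0 0 0.1" --pt "0 0 0 0 0 0 0.1" --pt "0 0 0 0 0 0 0.1" --pt "0 0 0 -0.006 0 0.022 0.1" --pt "0 0 0 -0.006 0 0.042 0.1"

```text
t: 5.25
tool_pos: [0.4406, -0.1956, 0.1032]
tool_rot: [-3.137, 0.16, 0.001]
contact_force: [-0.6, 0.2, -0.8]
opening: 0.0383
grip_force: 0.0
```

Call:
carry_out --pt "0 0 0 0 0 0 0.5" --pt "0 0 0 0 0 0 0.6" --pt "0 0 0 0 0 0 0.6" --pt "0 0 0 0 0 0 0.7" --pt "0 0 0 0 0 0 0.7" --force 20

```text
t: 5.75
tool_pos: [0.4412, -0.1953, 0.1042]
tool_rot: [-3.137, 0.16, -0.001]
contact_force: [-0.2, 1.7, 0.7]
opening: 0.0137
grip_force: 20.5
```

```bash
python3 - <<'E'
from h import *
go(.4418,-.195,.12,-.10);print(get_obs()['grip_force'])
e=snap('side','pics/side6.png')
d=snap('top','pics/top6.png')
g=lambda im,x,y:cv2.resize(im[y:y+70,x:x+50],None,fx=8,fy=8,interpolation=2)
cv2.imwrite('pics/c7.png',np.hstack([g(e['img'],200,200),g(d['img'],300,200)]))
E
```

```text
t 5.75 pos [ 0.4412 -0.1953  0.1042] ang -0.1019 F [-0.15  1.72  0.66] tq [ 0.411 -0.162 -0.019] open 0.0137
turn [-0.0003 -0.0001 -0.0006] shift [ 0.002  -0.0012 -0.0528]
20.475295186042786
```

View pics/c7.png

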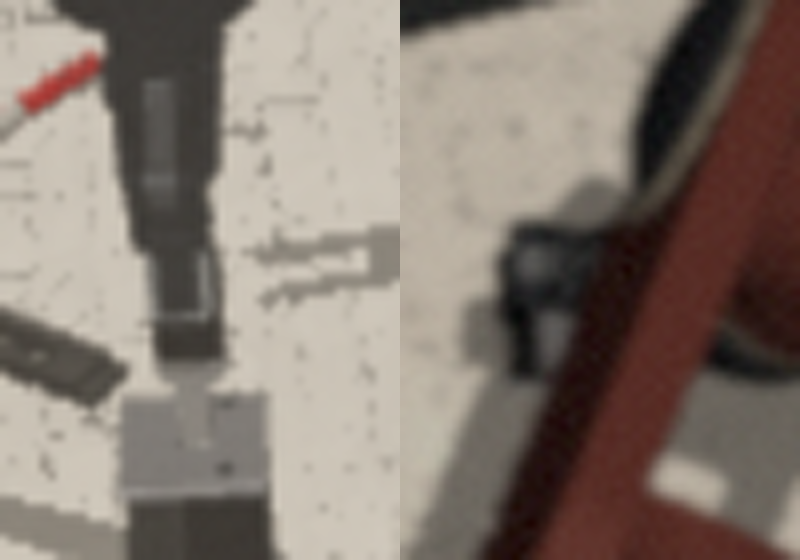

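Opening 13.7 mm at this height confirms the fingers hold the grip itself (tip at about row 318 in the crop, grip down to 360). Tightening the grip and lifting.

Call:
carry_out --pt "0 0 0 0 0 0 1" --pt "0 0 0 0 0 0 1" --pt "0 0 0 0 0 -0.05 1" --pt "0 0 0 0 0 -0.1 1" --pt "0 0 0 0 0 -0.2 1" --force 60

```text
t: 6.35
tool_pos: [0.4385, -0.1946, 0.1616]
tool_rot: [-3.135, 0.16, 0.011]
contact_force: [-0.1, -0.0, -8.1]
opening: 0.0126
grip_force: 59.1
```

Call:
carry_out --pt "0 0 0 0 0 -0.1 1" --pt "0 0 0 0 0 -0.2 1" --pt "0 0 0 0 0 -0.24 1" --pt "0 0 0 0 0 -0.24 1" --pt "0 0 0 0 0 -0.24 1"

```text
t: 6.85
tool_pos: [0.4402, -0.1954, 0.2345]
tool_rot: [-3.137, 0.16, 0.003]
contact_force: [-0.2, 0.4, -8.8]
opening: 0.0124
grip_force: 59.1
```

```bash
python3 - <<'E'
from h import *
go(.4453-.0006,.0022,.240,.085);print(get_obs()['grip_force'])
e=snap('side','pics/side7.png')
E
```

```text
t 6.85 pos [ 0.4402 -0.1954  0.2345] ang -0.1021 F [-0.22  0.44 -8.77] tq [ 0.005  0.083 -0.002] open 0.0124
turn [-0.0003  0.0007 -0.0596] shift [-0.0523 -0.6566 -0.0177]
59.086663126945496
```

Call:
carry_out --pt "0 0 -0.015 -0.01 -0.11 -0.018 1" --pt "0 0 -0.03 -0.02 -0.24 -0.018 1" --pt "0 0 -0.045 -0.03 -0.37 -0.018 1" --pt "0 0 -0.059 -0.04 -0.5 -0.018 1" --pt "0 0 -0.059 -0.05 -0.6 -0.018 1"

```text
t: 7.4
tool_pos: [0.443, -0.0128, 0.2388]
tool_rot: [-3.137, -0.133, 0.006]
contact_force: [-0.3, -1.0, -8.4]
opening: 0.0128
grip_force: 59.2
```

Call:
carry_out --pt "0 0 0 0 0 0 1" --pt "0 0 0 0 0 0 1" --pt "0 0 0 0 0 0 1"

```text
t: 7.7
tool_pos: [0.4438, -0.0155, 0.24]
tool_rot: [-3.139, -0.13, 0.004]
contact_force: [0.3, -0.4, -8.1]
opening: 0.0125
grip_force: 59.1
```

```bash
python3 - <<'E'
from h import *
go(.4447,.0022,.240,.085)
e=snap('side','pics/side8.png');d=snap('top','pics/top8.png')
g=lambda im,x,y:cv2.resize(im[y:y+75,x:x+80],None,fx=8,fy=8,interpolation=2)
im=g(e['img'],195,130)
o=get_obs();print(o['tool_pos'])
cv2.imwrite('pics/c8.png',im)
E
```

```text
t 7.7 pos [ 0.4438 -0.0155  0.24  ] ang 0.0829 F [ 0.34 -0.42 -8.1 ] tq [ 0.024  0.028 -0.009] open 0.0125
turn [-0.0001  0.0008 -0.0007] shift [ 0.008  -0.0585 -0.    ]
[ 0.44408839 -0.01582638  0.2406652 ]
```

View pics/c8.png

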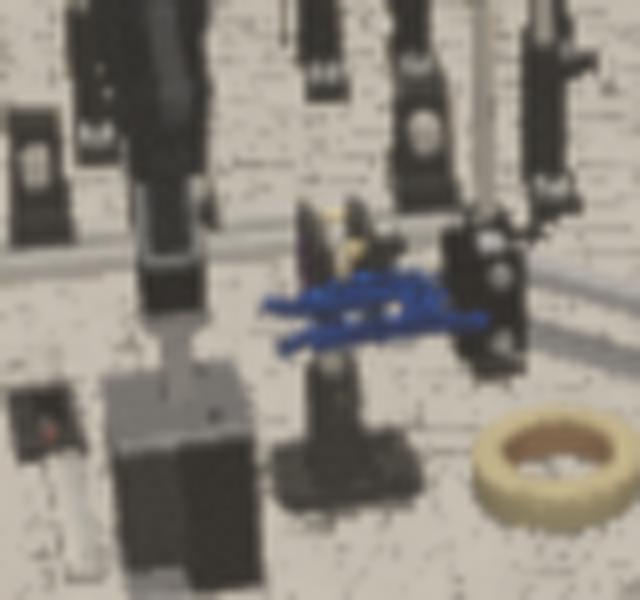

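Collar at crop (177,320), carrier top corners about (105,378),(245,365),(253,432),(114,452), near prong tip (278,350), far prong tip (262,305); head hangs straight, in front of the fork. Solve the relative offset.

```bash
python3 - <<'E'
from h import *
from scipy.optimize import least_squares
S=load('side');o=get_obs();p0=o['tool_pos']
px=lambda x,y:np.array([(x+.5)/8-.5+195,(y+.5)/8-.5+130])
obs=np.array([px(105,378),px(245,365),px(253,432),px(114,452)])
C=np.array([[-.026,.028,0],[.026,.028,0],[.026,-.028,0],[-.026,-.028,0]])
r=least_squares(lambda v:(proj(S,place(C,v[0],v[1],p0[2]-.032,v[2]))-obs).ravel(),[p0[0],p0[1],.08])
print(p0,r.x,r.fun.round(1))
print('collar pred',((proj(S,place([[0,-.013,.002]],r.x[0],r.x[1],p0[2],0))-[194.5,129.5])*8-.5).round(),
 'grip bottom', ((proj(S,place([[-.012,-.007,.006],[.012,-.007,.006]],r.x[0],r.x[1],p0[2],r.x[2]))-[194.5,129.5])*8-.5).round().tolist())
for z in(.222,): print('prongs',ray(S,*px(278,350),z).round(4),ray(S,*px(262,305),z).round(4))
# blue mask in both views (first top picture), model fit: fork outline 37 wide from mouth to back
for n,f in(('top','pics/top0.png'),('side','pics/side0.png')):
    im=cv2.imread(f).astype(int); m=(im[...,0]-im[...,2]>45)
    if n=='top': m[:, :235]=0;m[:,270:]=0;m[:185]=0;m[240:]=0
    else: m[:,:222]=0;m[:,275:]=0;m[:150]=0;m[190:]=0
    D=load(n)
    for row in range(*((196,228,3) if n=='top' else (162,176,2))):
        c=np.where(m[row])[0]
        if len(c): 
            cs=np.split(c,np.where(np.diff(c)>1)[0]+1); print(n,row,[(a[0],a[-1]) for a in cs])
E
```

```text
[ 0.44408839 -0.01582638  0.2406652 ] [ 4.44320321e-01 -2.34140891e-02 -4.28247818e-04] [-0.2 -0.6 -0.1 -0.5  0.5  0.9 -0.2  0.1]
collar pred [[176. 343.]] grip bottom [[140.0, 328.0], [207.0, 322.0]]
prongs [ 0.4821 -0.0126  0.222 ] [0.4793 0.0214 0.222 ]
top 196 [(np.int64(254), np.int64(254))]
top 199 [(np.int64(243), np.int64(243)), (np.int64(247), np.int64(254))]
top 202 [(np.int64(243), np.int64(255))]
top 205 [(np.int64(244), np.int64(245)), (np.int64(254), np.int64(256))]
top 208 [(np.int64(244), np.int64(245)), (np.int64(254), np.int64(257))]
top 211 [(np.int64(245), np.int64(246)), (np.int64(255), np.int64(257))]
top 214 [(np.int64(245), np.int64(246)), (np.int64(256), np.int64(258))]
top 217 [(np.int64(246), np.int64(247)), (np.int64(256), np.int64(258))]
top 220 [(np.int64(247), np.int64(247)), (np.int64(258), np.int64(258))]
side 164 [(np.int64(240), np.int64(241))]
side 166 [(np.int64(234), np.int64(236)), (np.int64(238), np.int64(246)), (np.int64(248), np.int64(248))]
side 168 [(np.int64(246), np.int64(249))]
side 170 [(np.int64(238), np.int64(238))]
side 172 [(np.int64(234), np.int64(234))]
```

```bash
python3 - <<'E'
from h import *
S=load('side');im=cv2.cvtColor(S['img'],6)
print('    ',' '.join('%3d'%v for v in range(205,231)))
for r in range(160,205): print(r,' ',' '.join('%3d'%v for v in im[r,205:231]))
o=get_obs();p=o['tool_pos']
def P(pts): return proj(S,place(pts,p[0]+.0006,p[1],p[2]-.104,.083)).round(1).tolist()
print('grip',P([[-.012,-.007,.11],[.012,-.007,.11]]),'collar',P([[0,-.013,.104],[-.013,0,.106],[.013,0,.106]]),'stem',P([[-.0055,-.0055,.09],[.0055,-.0055,.09]]))
print('carrier',P([[-.026,.028,.072],[.026,.028,.072],[.026,-.028,.072],[-.026,-.028,.072]]),'stem foot',P([[-.0055,-.0055,.072],[.0055,-.0055,.072]]),'foot',P([[.026,-.028,0],[-.026,-.028,0]]))
E
```

```text
205 206 207 208 209 210 211 212 213 214 215 216 217 218 219 220 221 222 223 224 225 226 227 228 229 230
160   147 150 155 156 161 162 156 120  96  62  55  56  58  72 119 134 167 171 171 168 168 169 164 162 158 157
161   173 173 175 175 176 171 165 114 101  72  65  72  75  88 116 125 151 154 154 152 152 152 150 150 149 151
162   160 161 157 154 156 154 150  99 110 108 107 108 106  97  92 106 147 152 152 152 151 155 154 155 159 178
163   148 149 148 151 151 152 146  80  80  81  81  76  75  67  65 101 177 183 184 182 183 184 183 178 166 184
164   154 158 161 181 182 183 175  88  54  56  55  52  51  52  53  99 184 190 188 182 189 190 189 179 174 183
165   183 184 185 190 190 189 182  92  50  50  49  50  49  47  51  94 175 181 178 170 187 190 188 182 172 163
166   189 190 190 189 189 187 183 103  53  49  49  50  50  50  53  95 181 186 185 183 189 188 184 167 161 157
167   189 189 188 189 186 174 181 120  60  49  50  50  49  50  54  97 181 187 188 188 188 186 164 118 110 107
168   190 189 187 187 185 181 178 115  64  52  54  57  60  61  68  99 167 186 188 187 189 183 140  93  78  71
169   
[... 3539 characters left out ...]
 127  90  85  87 108 110 110 105  70  53  53  53  55  55  54  56  56  83 156 186 187
202   146 146 149 179 185 153 118 112 113 116 117 116 112  82  56  54  56  54  54  56  59  64  85 148 186 189
203   182 183 183 188 187 156 124 119 120 121 120 115 115 103  70  66  66  76  87  91 103 120 128 158 188 190
204   192 191 190 190 190 179 138 130 133 140 137 136 139 143 126 123 127 153 174 176 176 178 175 168 189 187
grip [[212.3, 169.4], [220.6, 168.3]] collar [[216.9, 171.7], [211.7, 169.5], [220.6, 168.3]] stem [[214.9, 174.8], [218.7, 174.3]]
carrier [[206.8, 175.4], [224.1, 173.1], [227.3, 182.6], [209.5, 185.1]] stem foot [[215.3, 180.2], [219.1, 179.7]] foot [[228.6, 203.3], [211.3, 205.8]]
```

Features match the predicted head pose in hand (grip bottom row 168.5, stem 214.5–218.5, carrier near edge row 184–185). Now align with the slot axis.

Call:
carry_out --pt "0 0 0 0.004 -0.03 0 1" --pt "0 0 0 0.008 -0.0585 0 1" --pt "0 0 0 0.008 -0.0585 0 1" --pt "0 0 0 0.008 -0.0585 0 1"

```text
t: 8.2
tool_pos: [0.4453, 0.0028, 0.2415]
tool_rot: [3.138, 0.132, 0.0]
contact_force: [-0.3, -0.9, -8.3]
opening: 0.0121
grip_force: 59.1
```

```bash
python3 - <<'E'
from h import *
go(.4453,.0022,.240,.085)
T=load('top')
for r,c in((205,249.9),(208,250),(211,250.75),(214,251.25),(217,251.75)): 
    p=ray(T,c,r,.227); print(p.round(4),'axis y there',round(.009+(p[0]-.525)*.085,4))
S=snap('side','pics/side9.png');im=S['img'].astype(int)
print(get_obs()['tool_pos'].round(4))
g=cv2.cvtColor(S['img'],6)
for r in range(158,180): print(r,' '.join('%3d'%v for v in g[r,208:246]))
E
```

```text
t 8.2 pos [0.4453 0.0028 0.2415] ang 0.0842 F [-0.3  -0.86 -8.26] tq [-0.035  0.063  0.032] open 0.0121
turn [ 0.0001 -0.     -0.0003] shift [-0.0002  0.002   0.005 ]
[0.5297 0.0096 0.227 ] axis y there 0.0094
[0.5224 0.0101 0.227 ] axis y there 0.0088
[0.5151 0.0091 0.227 ] axis y there 0.0082
[0.5078 0.0087 0.227 ] axis y there 0.0075
[0.5005 0.0082 0.227 ] axis y there 0.0069
[0.4453 0.0027 0.2415]
158 181 180 179 169 104 110  85  81  93 105 104  95 103  90 119 152 156 152 154 150 150 155 156 155  83  72  88 122 168 171  99  65  80 109 169 172 146 165
159 156 157 157 149  84 100  94  82  86  82  78  68  99 148 155 161 168 170 177 176 176 178 178 170  90  67  78 110 161 163 108  82  80  84 115 118 102 128
160 155 161 161 154  79  67  64  60  59  56  53  53  91 164 171 170 167 168 168 164 161 158 156 150  86  61  72  92 141 152 155 149 110  72  69  72  70  92
161 175 176 171 162  82  52  50  49  50  49  51  53  88 148 154 154 152 150 151 149 148 148 151 143  80  58  65  71 106 155 155 142  95  61  58  61  69 105
162 155 155 154 148  89  54  48  51  49  49  49  51  83 146 150 151 151
[... 2036 characters left out ...]
 190 188 182 175 163 170 125  88 116 128 112  84 117 183 183 188 182 187 187
176 131 117 117 117 116 116 115 117 130 124 123 119 114 113 113 115 116 128 172 186 174 174 186 185 180  98  66  91 102  93  75 104 180 186 188 185 175 169
177 140 118 117 115 115 117 116 116 120 118 116 117 113  99 101 113 115 123 158 186 186 186 189 189 182  93  59  66  71  71  67  94 166 187 189 187 178 183
178 147 120 116 115 116 114 116 115 116 116 116 115 112  89  93 114 117 120 141 184 190 191 189 189 182  93  59  60  63  63  64  88 158 185 187 188 185 176
179 143 120 115 116 114 114 115 115 117 117 119 117 114 111 116 123 125 127 137 170 188 190 190 190 181  95  60  60  63  74  69  80 143 184 186 187 187 184
```

Call:
carry_out --pt "0 0 0 0.03 -0.002 0.004 1" --pt "0 0 0 0.06 -0.002 0.004 1" --pt "0 0 0 0.09 -0.002 0.004 1" --pt "0 0 0 0.12 -0.002 0.004 1" --pt "0 0 0 0.12 -0.002 0.004 1"

```text
t: 8.75
tool_pos: [0.4823, 0.0062, 0.2402]
tool_rot: [-3.139, -0.131, -0.0]
contact_force: [-1.4, 0.4, -8.6]
opening: 0.0128
grip_force: 59.1
```

```bash
python3 - <<'E'
from h import *
go(.5245,.0100,.240,.084)
S=snap('side','pics/side10.png')
g=cv2.cvtColor(S['img'],6)
print(' '.join('%3d'%v for v in range(220,252)))
for r in range(158,178): print(r,' '.join('%3d'%v for v in g[r,220:252]))
E
```

```text
t 8.75 pos [0.4823 0.0062 0.2402] ang 0.0836 F [-1.43  0.41 -8.63] tq [-0.047  0.327  0.044] open 0.0128
turn [-0.     -0.     -0.0001] shift [ 0.1412 -0.0009  0.0006]
220 221 222 223 224 225 226 227 228 229 230 231 232 233 234 235 236 237 238 239 240 241 242 243 244 245 246 247 248 249 250 251
158  75  86 119 152 153  85  80  84  81  76  74  64  57  62  86 123 166 171  98  64  81 110 168 171 146 164 165 165 164 159 122  97
159 140 151 155 161 162  81  56  58  56  52  49  51  53  62  80 109 160 162 107  80  78  84 114 117 103 127 148 150 149 142  78  54
160 174 171 170 170 159  80  49  50  51  50  48  47  49  56  72  92 140 152 154 149 110  71  67  70  71  93 141 145 148 145  71  49
161 154 153 153 152 143  72  49  51  50  48  50  50  50  54  65  70 105 155 155 142  94  64  58  61  68 103 153 160 175 170  83  47
162 147 151 152 150 143  75  51  49  49  49  49  49  53  57  60  60  89 153 130  93  67  58  59  67 105 165 176 178 183 173  93  51
163 161 179 182 181 170  94  56  51  51  54  58  61  66  72  60  60  82 137 119  68  58  57  57  70 102 140 134 141 158 141  84  52
164 183 188 
[... 1135 characters left out ...]
  83 103 118 121 126 152 173 174 170 114
173 125 118 118 117 115 117 116 113 116  92  69  64  69  80  71  70  77  88  96 120 151 168 147 160 156 155 161 181 188 187 181 131
174 127 115 117 116 116 115 115 115 114 101  80  89 104 108 106 105 106 106  99 137 179 185 182 184 182 183 184 188 188 187 185 170
175 146 121 117 116 115 116 116 115 116 114 104 103 113 114 111 113 113 111  96 119 182 182 188 182 187 186 188 189 188 188 187 182
176 151 122 116 115 114 115 115 115 116 116 114 112 113 102  91 100 112 113 109 109 180 185 188 186 174 167 187 182 179 178 172 175
177 155 118 116 117 116 116 115 114 115 114 114 114 114 105  98 105 115 114 113 108 166 186 188 186 178 182 188 186 184 181 181 184
```

Call:
carry_out --pt "0 0 0 0.015 0 0 1" --pt "0 0 0 0.03 0 0 1" --pt "0 0 0 0.045 0 0 1" --pt "0 0 0 0.06 0 0 1" --pt "0 0 0 0.06 0 0 1"

```text
t: 9.3
tool_pos: [0.4996, 0.0077, 0.2403]
tool_rot: [-3.139, -0.131, -0.0]
contact_force: [-0.2, 0.1, -8.1]
opening: 0.0125
grip_force: 59.1
```

Call:
carry_out --pt "0 0 0 0 0 0 1" --pt "0 0 0 0 0 0 1"

```text
t: 9.5
tool_pos: [0.4989, 0.0077, 0.2402]
tool_rot: [3.139, 0.131, -0.0]
contact_force: [0.8, 0.2, -8.0]
opening: 0.0129
grip_force: 59.1
```

```bash
python3 - <<'E'
from h import *
go(.5245,.0100,.240,.084)
E
```

```text
t 9.5 pos [0.4989 0.0077 0.2402] ang 0.0835 F [ 0.77  0.16 -8.02] tq [0.005 0.019 0.003] open 0.0129
turn [ 0.      0.0001 -0.0002] shift [ 0.0856 -0.0004  0.0006]
```

Call:
carry_out --pt "0 0 0 0.02 0 0 1" --pt "0 0 0 0.04 0 0 1" --pt "0 0 0 0.058 0 0 1" --pt "0 0 0 0.074 0 0 1" --pt "0 0 0 0.074 0 0 1"

```text
t: 10.0
tool_pos: [0.5216, 0.0096, 0.24]
tool_rot: [-3.139, -0.131, 0.001]
contact_force: [0.3, 0.5, -8.2]
opening: 0.0122
grip_force: 59.1
```

Call:
carry_out --pt "0 0 0 0.005 0 0 1" --pt "0 0 0 0.01 0 0 1" --pt "0 0 0 0.01 0 0 1"

```text
t: 10.3
tool_pos: [0.5232, 0.0098, 0.2401]
tool_rot: [3.139, 0.131, -0.005]
contact_force: [-4.8, 0.5, -6.0]
opening: 0.0127
grip_force: 59.4
```

```bash
python3 - <<'E'
from h import *
go(.5245,.0100,.240,.084)
S=snap('side','pics/side11.png')
g=cv2.cvtColor(S['img'],6)
print(' '.join('%3d'%v for v in range(226,262)))
for r in range(154,178): print(r,' '.join('%3d'%v for v in g[r,226:262]))
E
```

```text
t 10.3 pos [0.5232 0.0098 0.2401] ang 0.0835 F [-4.75  0.52 -6.04] tq [-0.043  1.077  0.06 ] open 0.0127
turn [-0.      0.0009 -0.0002] shift [ 0.0044 -0.0004  0.0003]
226 227 228 229 230 231 232 233 234 235 236 237 238 239 240 241 242 243 244 245 246 247 248 249 250 251 252 253 254 255 256 257 258 259 260 261
154 167 178 179 184 184 181 165 169 178 182 184 178 110 107  98  65  61  63  65  75  89  63  56  58  59  62 109 169 148 136 143 172 180 175 144  85
155 179 183 184 186 185 179 128 135 175 183 186 178  96  89 107  86  92 104 105 100  74  60  59  61  63  65  88 123 115 133 135 141 178 183 171  91
156 182 182 182 183 182 174 102  97 139 171 190 179  94  63  86  81  84  81  78  71  62  88  93 105 104 100  96  83 100 130 126  97 126 168 177  92
157 164 162 158 158 156 149  83  80 101 135 161 159  85  52  58  58  58  54  51  52  82 153 159 166 161 143 133  80 103 104  87  63  98 173 173  92
158 151 150 150 154 155 153  82  73  86 121 165 169  94  53  51  50  47  49  47  49  85 157 162 158 119  94  86  58  73  85  79  65  67 115 114  74
159 175 174 174 176 176 170  92  67  79 109 159 
[... 2063 characters left out ...]
  70  78  83  82  83  92 102 113 111 111 103 105 107 111 112 111 101  60  50  48  55  83 115 114  77  84 137
174 189 189 185 157 115 129 167 162 111 106 108 109 109 108 111 112 116 115 113 111 105  97  99 110 112 107  74  59  52  52  63  79  92 105 120 174
175 188 189 186 181 174 161 170 125  93 112 115 113 113 113 114 113 114 113 114 112 109  96  99 113 116 115 107 102  67  62  61  63  69  80 110 181
176 188 186 173 172 184 183 177  98  80 113 115 112 113 114 116 116 117 117 113 113 118 115 118 122 125 125 125 132  78  63  63  68  73  90 116 180
177 186 188 184 185 187 187 180  92  70 106 113 115 116 120 125 127 130 126 121 120 121 119 105  94  95  96 111 166 120 102 103 113 123 167 173 184
```

Stem touches the slot's closed end (Fx -4.8 N), so the seat is about 1.5 mm back. Back off that much, then lower onto the pocket.

Call:
carry_out --pt "0 0 0 -0.005 0 0 1" --pt "0 0 0 -0.006 0 0 1" --pt "0 0 0 -0.006 0 0.008 1" --pt "0 0 0 -0.006 0 0.016 1" --pt "0 0 0 -0.006 0 0.016 1"

```text
t: 10.85
tool_pos: [0.5225, 0.0097, 0.235]
tool_rot: [-3.139, -0.131, -0.001]
contact_force: [-0.3, -0.5, -9.3]
opening: 0.0123
grip_force: 59.2
```

```bash
python3 - <<'E'
from h import *
go(.5217,.0098,.227,.084)
E
```

```text
t 10.85 pos [0.5225 0.0097 0.235 ] ang 0.0834 F [-0.28 -0.46 -9.33] tq [-0.04   0.213  0.05 ] open 0.0123
turn [-0.     -0.0001 -0.0002] shift [-0.0027 -0.0006  0.0265]
```

Call:
carry_out --pt "0 0 0 -0.001 0 0.006 1" --pt "0 0 0 -0.001 0 0.012 1" --pt "0 0 0 -0.001 0 0.018 1" --pt "0 0 0 -0.001 0 0.018 1"

```text
t: 11.25
tool_pos: [0.522, 0.0097, 0.2296]
tool_rot: [-3.139, -0.131, 0.0]
contact_force: [-0.8, -0.3, -8.5]
opening: 0.0124
grip_force: 59.2
```

```bash
python3 - <<'E'
from h import *
go(.5217,.0098,.227,.084)
E
```

```text
t 11.25 pos [0.522  0.0097 0.2296] ang 0.0834 F [-0.82 -0.28 -8.47] tq [ 0.006  0.025 -0.024] open 0.0124
turn [-0.      0.0001 -0.0002] shift [-0.001  -0.0005  0.0087]
```

Call:
carry_out --pt "0 0 0 0 0 0.004 1" --pt "0 0 0 0 0 0.008 1" --pt "0 0 0 0 0 0.012 1" --pt "0 0 0 0 0 0.012 1"

```text
t: 11.65
tool_pos: [0.522, 0.0096, 0.2266]
tool_rot: [3.139, 0.131, -0.0]
contact_force: [-0.9, 0.0, -7.6]
opening: 0.0127
grip_force: 59.4
```

```bash
python3 - <<'E'
from h import *
go(.5217,.0098,.227,.084)
E
```

```text
t 11.65 pos [0.522  0.0096 0.2266] ang 0.0834 F [-0.87  0.02 -7.56] tq [0.002 0.22  0.028] open 0.0127
turn [ 0.      0.     -0.0002] shift [-0.0011 -0.0007 -0.0012]
```

Call:
carry_out --pt "0 0 0 -0.004 0 0.006 1" --pt "0 0 0 -0.008 0 0.013 1" --pt "0 0 0 -0.012 0 0.021 1" --pt "0 0 0 -0.012 0 0.021 1"

```text
t: 12.05
tool_pos: [0.5182, 0.0093, 0.2197]
tool_rot: [3.139, 0.131, -0.001]
contact_force: [-0.4, 0.1, -7.2]
opening: 0.0125
grip_force: 59.4
```

```bash
python3 - <<'E'
from h import *
go(.5217,.0098,.227,.084)
S=snap('side','pics/side12.png')
g=cv2.cvtColor(S['img'],6)
print(' '.join('%3d'%v for v in range(226,262)))
for r in range(158,180): print(r,' '.join('%3d'%v for v in g[r,226:262]))
E
```

```text
t 12.05 pos [0.5182 0.0093 0.2197] ang 0.0834 F [-0.36  0.06 -7.21] tq [-0.042  0.071 -0.023] open 0.0125
turn [ 0.      0.0002 -0.0002] shift [ 0.0117 -0.0007 -0.0245]
226 227 228 229 230 231 232 233 234 235 236 237 238 239 240 241 242 243 244 245 246 247 248 249 250 251 252 253 254 255 256 257 258 259 260 261
158 152 151 150 155 156 155  82  73  86 119 151  96 111  72  55  54  54  64 106 144 163 164 164 163 157 151 138  73  59  68  68  59  71 114 115  73
159 176 176 175 177 176 170  91  68  79 108 152  98 112  75  56  54  53  60  92 120 147 150 149 146 141 139 132  72  66 101 100  66  64  90  89  69
160 168 163 160 157 156 150  86  63  72  91 132  92 110  74  59  59  58  66  96  96 141 144 140 120  98  87  81  54  62  80  77  73  94 167 166 121
161 151 150 148 148 150 142  80  61  65  70  85  75 109  87  74  78  79  84 105  97 153 155 146  86  57  51  52  70 108 127 104  82  97 171 172 172
162 153 154 155 160 176 170  90  61  62  59  63  72  90 107 105  94  81  79  77 107 174 175 148  73  47  48  56  99 150 160 148 114 102 171 147 156
163 182 181 177 165 183 177  93  61  61  58  58
[... 1768 characters left out ...]
  70  71  78  84  83  84  98 114 116  96 107 110 112 131 173 116  59  49  48  55  85 115 114  67  88 130 136
176 189 183 128  89  93 104 108  97  96 106 108 108 110 108 106 119 123 122 111 114 115 115 125 151 117  68  53  60  58  66  82  80  76 116 125 171
177 187 188 177 157 171 158 123 113 111 115 115 115 116 115 112 121 123 121 105 114 115 116 119 141 162 124 102 115 108 102 103 114 122 171 174 184
178 161 186 188 185 187 179 128 115 116 116 116 116 115 115 109 122 124 121 107 113 114 113 115 127 155 174 174 171 151 171 173 162 145 180 185 184
179 173 188 189 189 189 185 147 120 116 116 116 116 115 114 109 121 123 117 104 111 112 112 114 122 154 184 179 177 181 187 186 183 177 173 185 186
```

Fork has sunk about 7.7 mm with 7.3 mm of TCP travel, so the collar sits in the pocket. Continuing down along the arc.

Call:
carry_out --pt "0 0 0 -0.0035 0 0.008 1" --pt "0 0 0 -0.007 0 0.017 1" --pt "0 0 0 -0.01 0 0.025 1" --pt "0 0 0 -0.013 0 0.033 1" --pt "0 0 0 -0.016 0 0.042 1"

```text
t: 12.6
tool_pos: [0.5136, 0.0089, 0.2074]
tool_rot: [3.139, 0.131, -0.0]
contact_force: [-2.0, -1.2, -3.9]
opening: 0.0123
grip_force: 59.7
```

```bash
cat >> h.py <<'E'
def arc():
    o=get_obs(); s=.227-o['tool_pos'][2]; d=lambda s:.17*(np.sqrt(1-(.4386-s/.17)**2)-.8987)
    x=(o['tool_pos'][0]-.522)/.9965
    print(o['t'],o['tool_pos'].round(4),'s %.4f'%s,'lateral off %.4f'%(x+d(s)),'F',o['contact_force'].round(2),'tq',o['wrist_torque'].round(2),o['grip_force'])
    for k in range(1,6): print('%.4f %.4f'%(-(d(s+.0025*k)-d(s))/.3,.0025*k/.3),end=' | ')
E
python3 -c "
from h import *
arc()"
```

```text
12.6 [0.5136 0.0089 0.2074] s 0.0196 lateral off -0.0004 F [-1.98 -1.18 -3.87] tq [-0.09  0.48  0.02] 59.71583068370819
-0.0028 0.0083 | -0.0054 0.0167 | -0.0079 0.0250 | -0.0103 0.0333 | -0.0125 0.0417 |
```

Call:
carry_out --pt "0 0 0 -0.003 0 0.008 1" --pt "0 0 0 -0.006 0 0.016 1" --pt "0 0 0 -0.009 0 0.024 1" --pt "0 0 0 -0.011 0 0.032 1" --pt "0 0 0 -0.013 0 0.04 1"

```text
t: 13.1
tool_pos: [0.5094, 0.0085, 0.1954]
tool_rot: [3.139, 0.131, -0.002]
contact_force: [-4.6, -0.7, -2.5]
opening: 0.0125
grip_force: 59.9
```

```bash
python3 -c "
from h import *
arc()"
```

```text
13.1 [0.5094 0.0085 0.1954] s 0.0316 lateral off -0.0010 F [-4.57 -0.65 -2.47] tq [-0.17  0.92 -0.05] 59.900797605514526
-0.0021 0.0083 | -0.0041 0.0167 | -0.0059 0.0250 | -0.0076 0.0333 | -0.0092 0.0417 |
```

The fork pushes the head towards its mouth side (Fx -4.6 N); give way 1.5 mm extra.

Call:
carry_out --pt "0 0 0 -0.004 0 0 1" --pt "0 0 0 -0.006 0 0 1" --pt "0 0 0 -0.006 0 0 1"

```text
t: 13.4
tool_pos: [0.5089, 0.0086, 0.1959]
tool_rot: [-3.139, -0.131, -0.004]
contact_force: [1.8, -0.3, -5.4]
opening: 0.0121
grip_force: 59.5
```

```bash
python3 -c "
from h import *
arc()"
```

```text
13.4 [0.5089 0.0086 0.1959] s 0.0311 lateral off -0.0016 F [ 1.8  -0.28 -5.42] tq [ 0.   -0.29 -0.  ] 59.52022969722748
-0.0021 0.0083 | -0.0041 0.0167 | -0.0060 0.0250 | -0.0077 0.0333 | -0.0093 0.0417 |
```

Call:
carry_out --pt "0 0 0 -0.0015 0 0.007 1" --pt "0 0 0 -0.003 0 0.014 1" --pt "0 0 0 -0.005 0 0.021 1" --pt "0 0 0 -0.0065 0 0.028 1" --pt "0 0 0 -0.008 0 0.035 1"

```text
t: 13.9
tool_pos: [0.5056, 0.0083, 0.1849]
tool_rot: [3.139, 0.131, -0.0]
contact_force: [0.4, 0.1, -3.5]
opening: 0.013
grip_force: 59.8
```

```bash
python3 -c "
from h import *
arc()"
```

```text
13.9 [0.5056 0.0083 0.1849] s 0.0421 lateral off -0.0024 F [ 0.43  0.12 -3.5 ] tq [-0.06 -0.11  0.01] 59.75077450275421
-0.0016 0.0083 | -0.0030 0.0167 | -0.0043 0.0250 | -0.0055 0.0333 | -0.0065 0.0417 |
```

Call:
carry_out --pt "0 0 0 -0.0015 0 0.008 1" --pt "0 0 0 -0.003 0 0.016 1" --pt "0 0 0 -0.0045 0 0.024 1" --pt "0 0 0 -0.0055 0 0.032 1" --pt "0 0 0 -0.0065 0 0.04 1"

```text
t: 14.4
tool_pos: [0.503, 0.008, 0.1727]
tool_rot: [3.139, 0.131, -0.003]
contact_force: [-3.1, -0.5, -1.7]
opening: 0.0126
grip_force: 60.0
```

```bash
python3 -c "
from h import *
arc()"
```

```text
14.4 [0.503  0.008  0.1727] s 0.0543 lateral off -0.0031 F [-3.08 -0.5  -1.73] tq [-0.15  0.72 -0.01] 59.952916502952576
-0.0009 0.0083 | -0.0017 0.0167 | -0.0024 0.0250 | -0.0030 0.0333 | -0.0034 0.0417 |
```

Call:
carry_out --pt "0 0 0 -0.004 0 0.006 1" --pt "0 0 0 -0.006 0 0.013 1" --pt "0 0 0 -0.0065 0 0.02 1" --pt "0 0 0 -0.007 0 0.027 1" --pt "0 0 0 -0.0075 0 0.034 1"

```text
t: 14.9
tool_pos: [0.5013, 0.0079, 0.1627]
tool_rot: [3.139, 0.131, -0.001]
contact_force: [-2.5, -1.2, -2.2]
opening: 0.0126
grip_force: 60.0
```

```bash
python3 -c "
from h import *
arc()"
```

```text
14.9 [0.5013 0.0079 0.1627] s 0.0643 lateral off -0.0039 F [-2.5  -1.16 -2.19] tq [-0.13  0.5  -0.01] 59.99340355396271
-0.0004 0.0083 | -0.0008 0.0167 | -0.0010 0.0250 | -0.0010 0.0333 | -0.0010 0.0417 |
```

Call:
carry_out --pt "0 0 0 0 0 0 1" --pt "0 0 0 0 0 0 1" --pt "0 0 0 0 0 0 1"

```text
t: 15.2
tool_pos: [0.5013, 0.0079, 0.1628]
tool_rot: [3.139, 0.131, -0.001]
contact_force: [-2.8, -0.4, -2.0]
opening: 0.0123
grip_force: 59.9
```

```bash
python3 - <<'E'
from h import *
arc()
S=snap('side','pics/side13.png')
g=cv2.cvtColor(S['img'],6);b=S['img'].astype(int)
print();print(' '.join('%3d'%v for v in range(222,258)))
for r in range(178,222): print(r,' '.join('%3d'%v if b[r,c,0]-b[r,c,2]<30 else '%2db'%min(99,v) for c,v in zip(range(222,258),g[r,222:258])))
p=get_obs()['tool_pos']
def P(pts): return proj(S,place(pts,p[0],p[1],p[2]-.104,.083)).round(1).tolist()
print('grip',P([[-.012,-.007,.11],[.012,-.007,.11]]),'collar',P([[-.013,0,.106],[.013,0,.106]]))
print('carrier',P([[-.026,.028,.072],[.026,.028,.072],[.026,-.028,.072],[-.026,-.028,.072]]),'foot',P([[.026,-.028,0],[-.026,-.028,0]]))
E
```

```text
15.2 [0.5013 0.0079 0.1628] s 0.0642 lateral off -0.0039 F [-2.79 -0.45 -2.04] tq [-0.14  0.51 -0.05] 59.90371227264404
-0.0004 0.0083 | -0.0008 0.0167 | -0.0010 0.0250 | -0.0010 0.0333 | -0.0010 0.0417 | 
222 223 224 225 226 227 228 229 230 231 232 233 234 235 236 237 238 239 240 241 242 243 244 245 246 247 248 249 250 251 252 253 254 255 256 257
178 193 192 191 175 164 189 192 192 191 184 116 114  92  65  64  69  75  99 126 186 187 160  95  77  67  60  71 110 156 165 169 170 165 170 170 161
179 190 179 191 187 177 191 192 192 192 185 126 107 109  89  95 108 105  88 108 183 184 138  71  53  52  58  94 141 164 170 165 164 177 181 180 178
180 189 188 192 190 175 190 194 192 192 186 126  85  89  83  75  76  74  65 105 184 186 148  73  51  50  59  94 125 124 124 116 127 174 178 175 173
181 189 191 191 191 185 179 190 190 189 184 113  65  62  62  56  55  55  57 102 183 186 152  74  51  52  54  65  78  75  73  67  86 145 149 147 145
182 177 189 191 192 189 180 174 172 168 180 121  65  54  53  53  53  53  55  89 161 177 140  70  50  51  53  53  58  80  74  58  74 134 149 147 146
183 187 19
[... 5250 characters left out ...]
 92 104 123 124 129 153 180 189 192 190 191 192 193 193 192 186 194
219 190 189 188 179 190 192 191 191 180 144 134 137 144 150 156 154 151 154 175 177 178 181 181 182 185 191 191 192 191 191 192 192 194 192 186 194
220 190 189 189 187 189 191 192 192 188 170 145 142 180 184 186 185 185 186 190 189 191 191 191 191 191 193 192 190 191 191 192 193 193 194 192 192
221 189 190 189 188 175 189 192 191 190 183 155 150 188 191 191 192 193 193 191 178 191 193 192 193 192 192 191 179 190 191 192 193 194 194 192 181
grip [[232.4, 186.3], [240.3, 185.2]] collar [[231.7, 186.2], [240.2, 185.1]]
carrier [[226.5, 191.5], [243.0, 189.2], [246.7, 198.8], [229.7, 201.2]] foot [[247.4, 218.1], [230.9, 220.6]]
```

Call:
carry_out --pt "0 0 0 -0.003 0 0.007 1" --pt "0 0 0 -0.004 0 0.014 1" --pt "0 0 0 -0.0045 0 0.021 1" --pt "0 0 0 -0.0045 0 0.028 1" --pt "0 0 0 -0.0045 0 0.035 1"

```text
t: 15.75
tool_pos: [0.5001, 0.0078, 0.1522]
tool_rot: [3.139, 0.131, -0.0]
contact_force: [-1.6, -1.2, -0.6]
opening: 0.0125
grip_force: 60.1
```

Call:
carry_out --pt "0 0 0 0 0 0 1" --pt "0 0 0 0 0 0 1"

```text
t: 15.95
tool_pos: [0.5, 0.0078, 0.1522]
tool_rot: [3.139, 0.131, -0.0]
contact_force: [-1.4, -0.4, -0.9]
opening: 0.0129
grip_force: 60.0
```

```bash
python3 -c "
from h import *
arc()"
```

```text
15.95 [0.5    0.0078 0.1522] s 0.0748 lateral off -0.0048 F [-1.4  -0.43 -0.92] tq [-0.16  0.25 -0.04] 59.9623167514801
0.0001 0.0083 | 0.0003 0.0167 | 0.0006 0.0250 | 0.0010 0.0333 | 0.0016 0.0417 |
```

Call:
carry_out --pt "0 0 0 -0.001 0 0.007 1" --pt "0 0 0 -0.002 0 0.014 1" --pt "0 0 0 -0.003 0 0.021 1" --pt "0 0 0 -0.003 0 0.026 1" --pt "0 0 0 -0.003 0 0.026 1"

```text
t: 16.45
tool_pos: [0.4995, 0.0077, 0.1444]
tool_rot: [3.139, 0.131, 0.001]
contact_force: [0.7, -0.6, -1.6]
opening: 0.0124
grip_force: 60.0
```

```bash
cat >> h.py <<'E'
def avg(n=14):
    F=[]
    for k in range(n): get_image('side'); F.append(get_obs()['contact_force'])
    print('Favg',np.mean(F,0).round(2),'sd',np.std(F,0).round(2))
E
python3 -c "
from h import *
avg();arc()"
```

```text
Favg [ 1.06 -0.22 -1.72] sd [0.49 0.41 0.31]
17.15 [0.4994 0.0077 0.1447] s 0.0823 lateral off -0.0056 F [ 0.9  -0.27 -1.94] tq [-0.1  -0.33  0.02] 60.048784017562866
0.0004 0.0083 | 0.0010 0.0167 | 0.0017 0.0250 | 0.0025 0.0333 | 0.0034 0.0417 |
```

Call:
carry_out --pt "0 0 0 0.001 0 0.008 1" --pt "0 0 0 0.0015 0 0.016 1" --pt "0 0 0 0.002 0 0.024 1" --pt "0 0 0 0.003 0 0.032 1" --pt "0 0 0 0.0035 0 0.04 1"

```text
t: 17.65
tool_pos: [0.4997, 0.0078, 0.132]
tool_rot: [3.139, 0.131, -0.003]
contact_force: [-3.3, -1.3, 0.4]
opening: 0.0127
grip_force: 60.2
```

```bash
python3 -c "
from h import *
avg(12);arc()"
```

```text
Favg [-3.03 -0.8  -0.92] sd [1.15 0.51 0.62]
18.25 [0.4998 0.0078 0.1323] s 0.0947 lateral off -0.0063 F [-4.59 -1.16  0.14] tq [-0.23  0.76  0.  ] 60.09649336338043
0.0011 0.0083 | 0.0022 0.0167 | 0.0035 0.0250 | 0.0050 0.0333 | 0.0065 0.0417 |
```

Call:
carry_out --pt "0 0 0 -0.0025 0 0 1" --pt "0 0 0 -0.0035 0 0 1" --pt "0 0 0 -0.0035 0 0 1"

```text
t: 18.55
tool_pos: [0.4997, 0.0078, 0.1329]
tool_rot: [-3.139, -0.131, -0.002]
contact_force: [-1.6, -0.7, -1.7]
opening: 0.0124
grip_force: 60.1
```

```bash
python3 -c "
from h import *
avg(12);arc()
S=snap('side','pics/side14.png')
g=cv2.cvtColor(S['img'],6)
print();print(' '.join('%3d'%v for v in range(215,262)))
for r in range(187,206): print(r,' '.join('%3d'%v for v in g[r,215:262]))
"
```

```text
Favg [-0.8  -0.66 -0.11] sd [0.62 0.49 0.51]
19.15 [0.4995 0.0077 0.1327] s 0.0943 lateral off -0.0065 F [ 0.35 -0.12  0.76] tq [-0.07 -0.01  0.02] 60.192351937294006
0.0010 0.0083 | 0.0022 0.0167 | 0.0035 0.0250 | 0.0049 0.0333 | 0.0064 0.0417 | 
215 216 217 218 219 220 221 222 223 224 225 226 227 228 229 230 231 232 233 234 235 236 237 238 239 240 241 242 243 244 245 246 247 248 249 250 251 252 253 254 255 256 257 258 259 260 261
187 188 185 185 187 186 185 190 184 189 184 190 189 178 134  86  74  73  74 114  90  71  68  75  85  99  72  64  71  61  53  53  53  61  95 140 156 172 172 167 181 182 180 181 176 167 155 150
188 188 190 191 191 184 188 190 188 189 188 190 177 148 112  90  77  72  67  93 111 109  95  92  84  85  64  60  63  60  52  52  53  76 133 142 152 153 139 138 161 162 153 150 148 143 139 140
189 190 191 191 192 189 191 190 189 188 189 184 162 157 135  88  75  73  61  65  76  75  69  68  63  61  56  61  60  59  51  53  53  63  97  98  97  94  86 103 135 139 136 142 148 153 157 161
190 192 192 193 193 193 192 191 190 190 189 186 183 179 155  99  76  72  63  55  56  57 
[... 2283 characters left out ...]
 114 115 118 119 113 125 128 126 115 117 119 120 120 132 142 108 105 123 130 149 140 139 176 187 191 191 190 188 189 186 185
203 189 174 190 191 191 190 191 190 178 179 183 187 166 128 119 119 118 119 120 117 106 126 128 126 116 118 118 118 119 123 146 177 181 183 184 186 182 179 188 192 192 191 189 188 187 178 175
204 189 173 189 192 192 191 192 192 190 191 191 190 181 131 121 120 119 120 119 119 116 129 125 123 118 117 116 117 117 126 156 188 192 193 193 190 177 159 183 191 192 191 190 189 187 173 186
205 191 186 191 192 192 192 193 194 194 192 192 191 179 144 122 119 119 119 120 119 119 122 121 120 119 109 103 105 116 121 142 184 189 185 191 185 165 138 153 185 192 192 190 188 187 184 191
```

Call:
carry_out --pt "0 0 0 0 0 0.005 1" --pt "0 0 0 -0.001 0 0.01 1" --pt "0 0 0 -0.001 0 0.01 1"

```text
t: 19.5
tool_pos: [0.4995, 0.0078, 0.1296]
tool_rot: [-3.139, -0.131, -0.003]
contact_force: [2.4, 0.1, -0.2]
opening: 0.0124
grip_force: 60.2
```

```bash
python3 -c "
from h import *
avg(20);arc()"
```

```text
Favg [ 3.77  0.1  -0.37] sd [0.82 0.44 0.66]
20.5 [0.499  0.0077 0.1296] s 0.0974 lateral off -0.0074 F [ 4.82 -0.21 -0.12] tq [-0.05 -0.79  0.01] 60.251179933547974
0.0012 0.0083 | 0.0025 0.0167 | 0.0040 0.0250 | 0.0055 0.0333 | 0.0072 0.0417 |
```

Call:
carry_out --pt "0 0 0 0.0012 0 0 1" --pt "0 0 0 0.0012 0 0 1"

```text
t: 20.7
tool_pos: [0.499, 0.0077, 0.1294]
tool_rot: [3.139, 0.131, -0.001]
contact_force: [2.8, -0.1, 0.1]
opening: 0.0126
grip_force: 60.2
```

```bash
python3 -c "
from h import *
avg(10);avg(10);arc()"
```

```text
Favg [ 3.01 -0.09 -0.03] sd [0.69 0.37 0.44]
Favg [ 2.57 -0.76 -0.57] sd [0.49 0.27 0.44]
21.7 [0.4991 0.0078 0.1294] s 0.0976 lateral off -0.0073 F [ 1.94 -0.89 -0.14] tq [-0.05 -0.37  0.02] 60.21319627761841
0.0012 0.0083 | 0.0025 0.0167 | 0.0040 0.0250 | 0.0056 0.0333 | 0.0073 0.0417 |
```

Call:
carry_out --pt "0 0 0 0.0015 0 0.004 1" --pt "0 0 0 0.0025 0 0.009 1" --pt "0 0 0 0.0025 0 0.009 1"

```text
t: 22.0
tool_pos: [0.4994, 0.0078, 0.1262]
tool_rot: [-3.139, -0.131, 0.003]
contact_force: [0.7, -0.9, -0.7]
opening: 0.0123
grip_force: 60.2
```

```bash
python3 -c "
from h import *
avg(15);avg(15);arc()"
```

```text
Favg [-1.56 -0.64 -0.49] sd [1.09 0.45 0.47]
Favg [-3.48 -1.27 -0.58] sd [0.56 0.5  0.48]
23.5 [0.4999 0.0079 0.1267] s 0.1003 lateral off -0.0069 F [-3.95 -0.66 -0.28] tq [-0.24  0.8   0.05] 60.1285582780838
0.0013 0.0083 | 0.0028 0.0167 | 0.0044 0.0250 | 0.0061 0.0333 | 0.0080 0.0417 |
```

Call:
carry_out --pt "0 0 0 -0.001 0 0.006 1" --pt "0 0 0 -0.001 0 0.013 1" --pt "0 0 0 -0.001 0 0.013 1"

```text
t: 23.8
tool_pos: [0.5002, 0.0078, 0.1229]
tool_rot: [-3.139, -0.131, -0.002]
contact_force: [-1.9, -0.5, 0.1]
opening: 0.0125
grip_force: 60.2
```

```bash
python3 -c "
from h import *
avg(15);avg(15);arc()"
```

```text
Favg [-1.   -0.23 -0.35] sd [0.77 0.53 0.3 ]
Favg [0.38 0.09 0.23] sd [0.64 0.6  0.52]
25.3 [0.4999 0.0078 0.1231] s 0.1039 lateral off -0.0075 F [ 1.67 -0.23  0.35] tq [ 0.02 -0.17  0.01] 60.29438853263855
0.0015 0.0083 | 0.0032 0.0167 | 0.0050 0.0250 | 0.0069 0.0333 | 0.0089 0.0417 |
```

Net vertical force is about zero and the arm is at rest (s about 104 mm, clear of the 124 mm stop). Release gently.

Call:
carry_out --pt "0 0 0 0.0005 0 0 1" --pt "0 0 0 0.0005 0 0 1" --pt "0 0 0 0.0005 0 0 1" --force 20

```text
t: 25.6
tool_pos: [0.5, 0.0078, 0.123]
tool_rot: [-3.139, -0.131, -0.0]
contact_force: [0.4, 0.7, 0.4]
opening: 0.0128
grip_force: 60.3
```

```bash
python3 -c "
from h import *
S=snap('side','pics/side15.png');avg(8);arc()"
```

```text
Favg [1.2  0.21 0.23] sd [0.5  0.62 0.3 ]
26.05 [0.4999 0.0078 0.1229] s 0.1041 lateral off -0.0075 F [1.84 0.43 0.26] tq [-0.01 -0.24  0.01] 60.28954267501831
0.0015 0.0083 | 0.0032 0.0167 | 0.0050 0.0250 | 0.0069 0.0333 | 0.0090 0.0417 |
```

Call:
carry_out --pt "0 0 0 0 0 0 0.6" --pt "0 0 0 0 0 0 0.55" --pt "0 0 0 0 0 0 0.4" --pt "0 0 0 0 0 0 0.1" --pt "0 0 0 0 0 0 0.1"

```text
t: 26.55
tool_pos: [0.4998, 0.0078, 0.1229]
tool_rot: [-3.139, -0.131, 0.0]
contact_force: [-0.5, -0.2, -1.2]
opening: 0.038
grip_force: 0.0
```

```bash
python3 -c "
from h import *
avg(6);arc();A=cv2.cvtColor(cv2.imread('pics/side15.png'),6)
for k in (16,17):
    S=snap('side','pics/side%d.png'%k);B=cv2.cvtColor(S['img'],6)
    t=A[210:240,222:250].astype(np.float32); b=B[204:246,218:254].astype(np.float32)
    m=cv2.matchTemplate(b,t,cv2.TM_CCOEFF_NORMED); _,v,_,l=cv2.minMaxLoc(m); print('\nshift',l[0]-4,l[1]-6,v)
    avg(8)
"
```

```text
Favg [ 0.22 -0.11 -0.19] sd [0.17 0.47 0.41]
26.85 [0.4999 0.0078 0.1229] s 0.1041 lateral off -0.0076 F [-0.09 -0.9  -0.46] tq [-0.04  0.04  0.06] 0.0
0.0015 0.0083 | 0.0032 0.0167 | 0.0050 0.0250 | 0.0069 0.0333 | 0.0090 0.0417 | 
shift 0 0 0.9988521337509155
Favg [ 0.    0.14 -0.24] sd [0.37 0.45 0.49]

shift 0 0 0.9989550113677979
Favg [ 0.18 -0.04 -0.08] sd [0.34 0.67 0.45]
```

The head did not move on release (0 px shift). Retreat straight up and check again.

Call:
carry_out --pt "0 0 0 0 0 -0.06 0.1" --pt "0 0 0 0 0 -0.15 0.1" --pt "0 0 0 0 0 -0.27 0.1" --pt "0 0 0 0 0 -0.4 0.1" --pt "0 0 0 0 0 -0.5 0.1"

```text
t: 28.25
tool_pos: [0.5003, 0.0077, 0.2757]
tool_rot: [3.138, 0.131, 0.004]
contact_force: [0.8, 0.2, -0.0]
opening: 0.0385
grip_force: 0.0
```

Call:
carry_out --pt "0 0 0 0 0 0 0.1" --pt "0 0 0 0 0 0 0.1" --pt "0 0 0 0 0 0 0.1"

```text
t: 28.55
tool_pos: [0.4991, 0.0079, 0.2712]
tool_rot: [-3.138, -0.131, 0.004]
contact_force: [0.4, -0.3, -0.8]
opening: 0.0384
grip_force: 0.0
```

```bash
python3 -c "
from h import *
A=cv2.cvtColor(cv2.imread('pics/side15.png'),6)
for k in (18,19):
    S=snap('side','pics/side%d.png'%k);B=cv2.cvtColor(S['img'],6)
    for (y0,y1,x0,x1) in((210,240,222,250),(198,206,236,252)):
        t=A[y0:y1,x0:x1].astype(np.float32); b=B[y0-6:y1+6,x0-4:x1+4].astype(np.float32)
        _,v,_,l=cv2.minMaxLoc(cv2.matchTemplate(b,t,cv2.TM_CCOEFF_NORMED)); print('shift',l[0]-4,l[1]-6,round(v,3))
    avg(10)
A=cv2.imread('pics/side0.png');d=cv2.absdiff(A,S['img']).max(2)>50
n,_,st,c=cv2.connectedComponentsWithStats(d.astype(np.uint8))
print([tuple(int(q) for q in s) for s in st[1:] if s[4]>12]);print(get_obs()['tool_pos'])
"
```

```text
shift 0 0 0.974
shift 0 0 0.981Traceback (most recent call last):
  File "<string>", line 9, in <module>
    avg(10)
    ~~~^^^^
  File "h.py", line 29, in avg
    for k in range(n): get_image('side'); F.append(get_obs()['contact_force'])
                       ~~~~~~~~~^^^^^^^^
ValueError: 200 camera calls are used up
```

```bash
python3 -c "
from station import *
print(finish_job())"
```

```text
the job is handed in; nothing more can be done
None
```

The power-meter head hangs in the blue fork with its collar in the pocket. The arm had come to rest about 104 mm down, short of its lower stop, and the head showed no shift in the side camera after release and retreat. Camera calls then ran out, so I did not check that the other objects stayed put. The job was handed in at about 29 s.

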